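# Put the ground setting bars away in their capped storage tubes

### The job

Put every setting bar that lies on the bench away, out of the grinding dust: pull the cap off a tube of the storage rack, slide the bar in until it is fully home against the stop inside, and press the cap back on until it snaps fully home, one bar to a tube. At the end all three tubes must be capped, empty ones too; leave the other tools on the bench where they are.

Things in the scene. Friction and masses are not known exactly. Their poses are not given: they have to be found in the camera images.
- bar_rack: fixed rack of grey plate, 192 mm wide, 106 deep, 78 high, with three level square steel tubes 70 mm apart, open towards the robot, axes 54 mm above the bench. Origin on the bench under the middle tube's mouth; x into the tubes (the way a bar slides in), y to the left tube, z up. It is screwed down, but stands elsewhere in each start, turned by 0.15 to 0.32 rad
- mouth_a (a point): centre of the open end of the left tube, on its axis, with the rack's axes (x into the tube). Tube 28.6 mm square outside, 22.6 mm inside, projecting 24.5 mm in front of the rack's upright plate; hidden solid stop 80 mm inside the mouth. Two spring balls in its sides, 13 mm behind the mouth, hold the cap
- mouth_b (a point): centre of the open end of the middle tube, on its axis, with the rack's axes (x into the tube). Tube 28.6 mm square outside, 22.6 mm inside, projecting 24.5 mm in front of the rack's upright plate; hidden solid stop 80 mm inside the mouth. Two spring balls in its sides, 13 mm behind the mouth, hold the cap
- mouth_c (a point): centre of the open end of the right tube, on its axis, with the rack's axes (x into the tube). Tube 28.6 mm square outside, 22.6 mm inside, projecting 24.5 mm in front of the rack's upright plate; hidden solid stop 80 mm inside the mouth. Two spring balls in its sides, 13 mm behind the mouth, hold the cap
- home_a (a point): point on the axis of the left tube, 25 mm inside the mouth: a bar's middle lies here when it is fully home against the hidden stop (30 mm of it then projects from the mouth, and the cap goes over that)
- home_b (a point): point on the axis of the middle tube, 25 mm inside the mouth: a bar's middle lies here when it is fully home against the hidden stop (30 mm of it then projects from the mouth, and the cap goes over that)
- home_c (a point): point on the axis of the right tube, 25 mm inside the mouth: a bar's middle lies here when it is fully home against the hidden stop (30 mm of it then projects from the mouth, and the cap goes over that)
- cap_a: black plastic cap, starts on the left tube; fits any tube in any roll. 39 mm square outside, 31.2 inside, 60 long, 60 g. Origin on its axis, 24 mm inside its open end, 36 from its closed end (at the tube's mouth when fully on, open end at the plate); x from closed to open end. Balls snap in its groove: about 10 N to pull off or press on. Closes over a bar only if that is home (2 mm spare)
- cap_b: black plastic cap, starts on the middle tube; fits any tube in any roll. 39 mm square outside, 31.2 inside, 60 long, 60 g. Origin on its axis, 24 mm inside its open end, 36 from its closed end (at the tube's mouth when fully on, open end at the plate); x from closed to open end. Balls snap in its groove: about 10 N to pull off or press on. Closes over a bar only if that is home (2 mm spare)
- cap_c: black plastic cap, starts on the right tube; fits any tube in any roll. 39 mm square outside, 31.2 inside, 60 long, 60 g. Origin on its axis, 24 mm inside its open end, 36 from its closed end (at the tube's mouth when fully on, open end at the plate); x from closed to open end. Balls snap in its groove: about 10 N to pull off or press on. Closes over a bar only if that is home (2 mm spare)
- bar_a: ground steel setting bar with small holes, 110 x 20 x 20 mm, about 250 g, lying on the bench; absent in some starts. Origin in its middle, x along its length; both ends alike, all four sides alike. It slides into a tube with 1.3 mm play on each side; grip it near its middle to start it (held by one end it sags), then push its outer end, of which 30 mm stays outside
- bar_b: ground steel setting bar with small holes, 110 x 20 x 20 mm, about 250 g, lying on the bench; absent in some starts. Origin in its middle, x along its length; both ends alike, all four sides alike. It slides into a tube with 1.3 mm play on each side; grip it near its middle to start it (held by one end it sags), then push its outer end, of which 30 mm stays outside
- bar_c: ground steel setting bar with small holes, 110 x 20 x 20 mm, about 250 g, lying on the bench; absent in some starts. Origin in its middle, x along its length; both ends alike, all four sides alike. It slides into a tube with 1.3 mm play on each side; grip it near its middle to start it (held by one end it sags), then push its outer end, of which 30 mm stays outside
- pencil_marker: bystander: capped white and blue marker pen, 14 x 131 x 16 mm; origin at the centre of its underside, y along its length. Not part of the job, leave it alone
- angle_offcut: bystander: rusty steel angle offcut, 30 x 85 x 30 mm; origin at the centre of its underside, y along its length. Not part of the job, leave it alone
- wrench_13: bystander: open-ended wrench, 27 x 168 x 6 mm; origin at the centre of its underside, y along its length. Not part of the job, leave it alone
- bench_grinder: obstacle: fixed black bench grinder, 250 mm high, always in the same place, between the robot and the right side of the bench. With its guards, rests and shields it fills x 0.23 to 0.61 m, y -0.19 to 0.10 m in the robot's frame (x over 0.56 only where y is below -0.03). Keep the gripper's body clear of it

How it is judged:
By the outcome, as a careful person would: the job done as asked, in the order asked, and still so for the second after the job is handed in, with the robot touching nothing.
Of bar_a, bar_b, bar_c only 2 to 3 are there at a start; the rules pass over those that are not, and their reading is None.
At some moment in a run one of bar_a, bar_b, bar_c may be knocked a few centimetres aside while the robot is not near it.
Once in a run the grip may slacken for a moment while it holds something.
It also fails if it takes over 210 s, if anything falls off the work surface, if the arm or the gripper's body presses on something with over 40 N, if the wrist force passes 120 N, or if a joint passes its speed limit or range.

### The arm

A 6-joint arm with a two-finger parallel gripper is mounted at the origin on a cart in front of the work surface, level with it; the furniture and walls round the work are solid. World frame = base frame: x ahead of the robot, y to its left, z up, the work surface at z = 0. Lengths are in m, angles in rad, forces in N, time in s.
With the tool pointing down it reaches from about 0.325 to 1 m from the base axis. Payload 5.1 kg.
Tool frame: the origin (TCP) lies at the very end of the fingers, on their centre line; the grasp point (between the pads) lies r.hold_point_z behind it (r.hold_point_z is the distance from the TCP to the grasp point, in m); z points along the fingers, y is the line along which they close (so a half turn about z gives the same grasp; the last joint's range is limited). The gripper opens to 85 mm and grips with 20 to 120 N. Pads are 22 mm wide; open, the fingers measure 114 mm over their backs; the gripper's body (76 mm by 85 mm) begins 54 mm behind the grasp point. The pads swing forward as they close: fully open they stand 13 mm farther back than shut.
Start: joints at [1.207, 0.124, 1.65, -0, 1.367, -0.083], TCP at [0.18, 0.625, 0.231] pointing down, gripper open.
Joint ranges: [-2.61, 2.61], [-1.02, 2.33], [0.03, 2.71], [-1.35, 4.49], [0.32, 2.68], [-2.91, 2.91]. Speed limits (rad/s): [2.57, 2.57, 3.14, 3.14, 3.14, 3.14].

### API

Orientations are given as a unit quaternion [x, y, z, w].
In Python, from plant import r gives the robot as it stands.
- The arm moves only by the shell command python3 -m creep 'ROWS' [FORCE]. ROWS is a JSON object with one list for each field, all of the same length, 1 to 8, a row being the entries at one place: tx, ty, tz (the shift in units of 25 mm), yaw (a turn about the tool's z in units of 0.1 rad), finger_gap (the finger opening in m); each row is the pose to reach, as a shift and turn from the pose commanded when the command began, along the tool's axes at that moment; what a row does not reach only later rows make up. A row lasts 1/10 s, in which the tool goes at most 0.05 m and 0.15 rad, less where a joint would pass 70% of its speed; a pose out of reach is approached as far as the arm can. The fingers move at their own pace and stop on an object; FORCE is the grip in N (left out, the last holds). Time passes only in rows, so rows that do not move let the fingers close. It prints the time, the measured TCP pose, the force, the opening and the grip force at its end. Input that does not fit is refused with a message, and nothing moves.
- r.state(): the state, without advancing time (a new reading comes with each control period).
- r.get_image(name): name is "scene" or "top" or "wrist"; returns a dict with "color" (420x560x3 uint8, red, green, blue), "K" (3x3 intrinsics, pixels), "k1" (the pictures are not rectified: a ray, as slopes to the right and down, at radius r is drawn at 1 + k1 r^2 times it, then the intrinsics apply), "view" (4x4, takes a point from world to camera coordinates). Camera axes: x right, y down, z forward; pixel columns grow to the right and rows downward; lengths in m; the calibration is good to about 2 mm. A picture is of the moment at which its call begins. There is no depth.
- r.close_job(): hands the job in; it is judged then, once.
Trained networks look in the newest picture that a camera, given by its name, has taken for a name from the list of things; names that differ only in an ending like _2 or _b are one class to them, and where a whole thing is asked for, a point or a joint stands for the part that bears it (a point fixed in the world has none). Each returns a list of dicts, best first, with "conf" (0 to 1); they miss things now and then, are a little off and sometimes report something else, mostly with a low value. They report only what shows in the picture. A call takes as long as a camera call.
- r.find_in(camera, target): "extent" ([left, top, width, height] in pixels, round what is visible of it).
- r.trace(camera, target): "pixels" (420x560 bool, what is visible of it) and "extent" ([left, top, width, height] in pixels, round what is visible of it).
- r.landmark_of(camera, target): "position" ([column, row] in pixels: a listed point, or the origin of a listed thing).
The state is a dict: "t": time; "qpos": joint angles; "joint_velocities": joint speeds; "joint_efforts": joint torques, N m; "tool_pos": TCP position; "tool_rot": TCP orientation; "force": force on the tool from outside, world axes, zero at the start; "wrist_torque": the same for the moment, N m; "gripper_width": finger opening in m; "grasp_force": force on a finger pad.
Only numpy, scipy, OpenCV 4.12 (cv2) and the standard library are available. Lean on these libraries where they do the work, as an engineer would, in place of code of your own. Each camera call takes 0.05 s, during which the arm holds its last target. There are 200 camera calls.

## Working session

There is one attempt and no reset: what is moved stays moved. The work goes in short steps, Python scripts to look and compute and a shell command to move; the robot and the scene stay as the last step left them, time stands still between calls to the robot, and variables do not carry over. Pictures are saved under pics/ and viewed, at most 14 in all, crops included, and the job is handed in when it is done.

```bash
ls; mkdir -p pics
python3 - <<'E'
from plant import r
import cv2,numpy as np
print(r.state(), r.hold_point_z)
for c in ["scene","top","wrist"]:
    im=r.get_image(c); cv2.imwrite(f"pics/{c}0.png",im["color"][:,:,::-1])
    print(c,im["K"].tolist(),im["k1"],np.round(im["view"],4).tolist())
    for n in ["bar_a","cap_a","mouth_a","mouth_b","mouth_c","bar_rack"]:
        print(n,[(np.round(d["position"],1).tolist(),round(d["conf"],2)) for d in r.landmark_of(c,n)])
E
```

```text
pics
{'t': 0.0, 'qpos': array([ 1.20740662e+00,  1.24471913e-01,  1.65169793e+00,  1.46898400e-05,
        1.36748931e+00, -8.26006346e-02]), 'joint_velocities': array([-0.00047524,  0.00151499,  0.00175963,  0.00148825,  0.0015876 ,
        0.00028077]), 'joint_efforts': array([ 6.16290836e-04, -4.23617184e+01, -3.65451765e+01, -2.71583298e-05,
        7.22735233e-03, -8.07581586e-06]), 'tool_pos': array([0.17992796, 0.62395698, 0.23006035]), 'tool_rot': array([ 1.39935181e-01,  9.90160127e-01, -1.00607590e-03, -2.35519006e-04]), 'force': array([-0.61031219, -0.33594089,  0.80153358]), 'wrist_torque': array([0.01442473, 0.04491007, 0.0195405 ]), 'grasp_force': 0.0, 'gripper_width': 0.08539684527403546} 0.0187
scene [[405.7194822856334, 0.0, 279.8260413464109], [0.0, 405.7194822856334, 207.16702963073644], [0.0, 0.0, 1.0]] 0.01929513855186127 [[0.6791, 0.734, -0.0091, -0.4317], [0.6316, -0.5906, -0.5023, -0.3396], [-0.374, 0.3354, -0.8646, 1.2708], [0.0, 0.0, 0.0, 1.0]]
bar_a [([327.2, 148.6], 0.9), ([293.5, 141.6], 0.86), ([315.1, 122.9], 0.53)]
cap_a [([335.2, 209.7], 0.89), ([364.
[... 666 characters left out ...]
a [([180.9, 180.8], 0.94), ([237.7, 166.4], 0.85), ([206.4, 176.6], 0.76), ([179.6, 181.7], 0.2)]
mouth_a [([232.9, 171.7], 0.92), ([180.2, 183.7], 0.8), ([207.6, 174.3], 0.76)]
mouth_b [([232.9, 171.7], 0.92), ([180.2, 183.7], 0.8), ([207.6, 174.3], 0.76)]
mouth_c [([232.9, 171.7], 0.92), ([180.2, 183.7], 0.8), ([207.6, 174.3], 0.76)]
bar_rack [([212.4, 178.3], 0.61)]
wrist [[360.6173536124316, 0.0, 281.97575188209925], [0.0, 360.6173536124316, 209.52492461437166], [0.0, 0.0, 1.0]] -0.055024742008147255 [[0.2769, 0.9609, -0.0001, -0.6496], [0.9279, -0.2673, 0.26, -0.034], [0.2498, -0.0721, -0.9656, 0.3771], [0.0, 0.0, 0.0, 1.0]]
bar_a []
cap_a []
mouth_a []
mouth_b []
mouth_c []
bar_rack []
```

View pics/scene0.png

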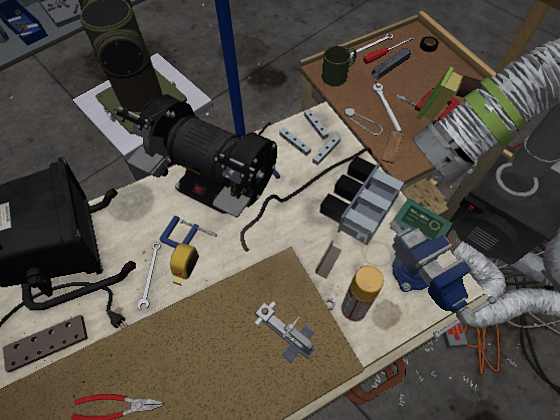

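View pics/top0.png

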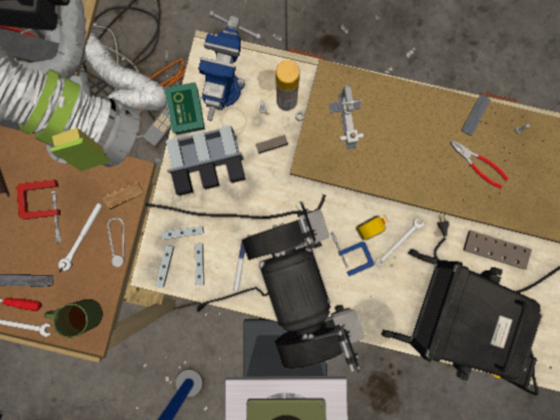

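The scene shows three bars near scene (294,141), (316,123) and (327,149), and the rack with three black caps at about (350,190). In the top view the bars are at (183,232), (166,267) and (200,263), and the caps at (180,180), (207,176) and (237,167). The marker lies at (240,262), between the bars and the grinder. I'll fit box models to the masks.

```bash
cat > h.py <<'E'
from plant import r
import numpy as np, cv2
from scipy.optimize import minimize
from scipy.spatial.transform import Rotation as R
S=4
def proj(im,P):
    P=np.atleast_2d(P); c=P@im["view"][:3,:3].T+im["view"][:3,3]
    s=c[:,:2]/c[:,2:]; s=s*(1+im["k1"]*(s**2).sum(1,keepdims=True))
    return s@im["K"][:2,:2].T+im["K"][:2,2]
def unproj(im,px,z):
    d=(np.asarray(px,float)-im["K"][:2,2])/np.diag(im["K"])[:2]; s=d.copy()
    for _ in range(10): s=d/(1+im["k1"]*(s@s))
    Rm,t=im["view"][:3,:3],im["view"][:3,3]; o=-Rm.T@t; v=Rm.T@np.r_[s,1]
    return o+v*(z-o[2])/v[2]
def box(x0,x1,y0,y1,z0,z1): return np.array([[x,y,z] for x in(x0,x1) for y in(y0,y1) for z in(z0,z1)])
BAR=box(-.055,.055,-.01,.01,0,.02)
CAP=box(-.036,.024,-.0195,.0195,-.0195,.0195)
def place(B,p,z=0):
    c,s=np.cos(p[2]),np.sin(p[2]); return B@np.array([[c,s,0],[-s,c,0],[0,0,1]])+[p[0],p[1],z]
def sil(im,boxes,roi):
    x,y,w,h=roi; m=np.zeros((h*S,w*S),np.uint8)
    for b in boxes:
        q=((proj(im,b)+.5-[x,y])*S-.5)*16
        cv2.fillConvexPoly(m,cv2.convexHull(np.round(q).astype(np.int32)),1,shift=4)
    return m
def fit(items,model,p0):
    """items: list of (im, mask); model(p)->boxes"""
    pre=[]
    for im,mk in items:
        x,y,w,h=cv2.boundingRect(mk.astype(np.uint8)); x0,y0=max(x-8,0),max(y-8,0)
        w,h=min(560,x+w+8)-x0,min(420,y+h+8)-y0
        pre.append((im,(x0,y0,w,h),cv2.resize(mk[y0:y0+h,x0:x0+w].astype(np.float32),None,fx=S,fy=S,interpolation=cv2.INTER_LINEAR)))
    f=lambda p: sum(np.abs(sil(im,model(p),roi)-g).sum()/g.sum() for im,roi,g in pre)/len(pre)
    n=len(p0); sx=np.vstack([p0]+[np.array(p0)+np.eye(n)[i]*([.008,.008,.08][i]) for i in range(n)])
    o=minimize(f,p0,method="Nelder-Mead",options=dict(initial_simplex=sx,xatol=1e-4,fatol=1e-5))
    return o.x,o.fun
def bars(im,cam,mn=.4):
    out=[]
    for d in r.trace(cam,"bar_a"):
        if d["conf"]<mn: continue
        m=d["pixels"]; pts=np.argwhere(m)[:,::-1].astype(np.float32)
        c=unproj(im,pts.mean(0),.012); (a,v)=np.linalg.eigh(np.cov(pts.T))
        e=unproj(im,pts.mean(0)+v[:,1]*10,.012)-c
        p,f=fit([(im,m)],lambda p:[place(BAR,p)],[c[0],c[1],np.arctan2(e[1],e[0])])
        out.append((p,f,m,d["conf"]))
    return out
def rackboxes(p): return [place(CAP+[0,k*.07,.054],p) for k in(1,0,-1)]
def tool(p=None):
    s=r.state(); return s["tool_pos"],R.from_quat(s["tool_rot"])
def totool(dw,yaw=None):
    t,q=tool(); return q.inv().apply(dw)
E
python3 - <<'E'
from h import *
its=[]
for c in ["top","scene"]:
    im=r.get_image(c)
    for p,f,m,cf in bars(im,c,.3): print(c,"bar",p.round(4),round(f,3),round(cf,2))
    u=np.zeros((420,560),bool)
    for d in r.trace(c,"cap_a"):
        if d["conf"]>.5: u|=d["pixels"]; print(d["extent"],round(d["conf"],2))
    its.append((im,u))
p0=unproj(its[0][0],[207,175],.06)
for sub in (its[:1],its[1:],its):
    print("rack",*fit(sub,rackboxes,[p0[0],p0[1],.2]))
im=r.get_image("wrist")
t,q=tool(); print("axes",q.as_matrix().round(3).tolist()); print("camera in tool",q.inv().apply(-im["view"][:3,:3].T@im["view"][:3,3]-t), (im["view"][:3,:3]@q.as_matrix()).round(3).tolist())
E
```

```text
top bar [0.4468 0.3147 2.8989] 0.182 0.96
top bar [ 0.4509  0.2234 -3.1313] 0.104 0.83
top bar [0.5352 0.2684 1.7091] 0.183 0.68
[197.6, 162.6, 19.7, 23.3] 0.93
[224.5, 155.6, 19.6, 26.7] 0.9
[170.9, 169.3, 23.1, 24.5] 0.59
scene bar [ 0.539   0.2723 -1.3678] 0.363 0.84
scene bar [ 0.4494  0.3154 -0.2598] 0.103 0.84
scene bar [ 0.4548  0.2227 -3.1309] 0.18 0.55
[347.4, 155.8, 28.8, 26.5] 0.93
[313.7, 195.2, 36.3, 29.1] 0.85
[334.2, 175.2, 31.2, 24.1] 0.73
[312.4, 133.0, 29.0, 32.6] 0.56
rack [0.68794992 0.19303418 0.23448384] 0.09557528048753738
rack [0.68770189 0.19181657 0.23871249] 0.31748509407043457
rack [0.68788882 0.19249865 0.23968457] 0.20900407433509827
axes [[-0.961, 0.277, 0.0], [0.277, 0.961, 0.0], [-0.0, 0.0, -1.0]]
camera in tool [ 0.06533651 -0.00036538 -0.14151308] [[0.0, 1.0, 0.0], [-0.966, 0.0, -0.26], [-0.26, -0.0, 0.966]]
```

Units first: shifts go in units of 25 mm and turns go in units of 0.1 rad. So -0.3 m is -12, -0.138 m is -5.52, -0.26 rad is -2.6.

```bash
A='' ; python3 -m creep '{"tx":[-12, -12, -12, -12, -12, -12, -12, -12], "ty":[-5.52, -5.52, -5.52, -5.52, -5.52, -5.52, -5.52, -5.52], "tz":[0, 0, 0, 0, 0, 0, 0, 0], "yaw":[-2.6, -2.6, -2.6, -2.6, -2.6, -2.6, -2.6, -2.6], "finger_gap":[0.05, 0.05, 0.05, 0.05, 0.05, 0.05, 0.05, 0.05]}' 40
python3 - <<'E'
from h import *
tgt=np.array([.68,.19,.2]); t,q=tool(); print(totool(tgt-t), q.as_matrix()[:,1], r.state()["qpos"])
im=r.get_image("top"); print(unproj(im,[217,213],0),unproj(im,[236,290],0),unproj(im,[243,237],0))
E
```

```text
t: 2.2
tool_pos: [0.4329, 0.4062, 0.2314]
tool_rot: [0.013, 1.0, -0.0, 0.0]
force: [-0.6, 0.3, 0.0]
gripper_width: 0.05
grasp_force: 0.0
[-0.25262095 -0.20973778  0.03173219] [ 2.58909294e-02  9.99664650e-01 -4.96698578e-04] [ 6.63671899e-01  3.77324154e-04  1.77942377e+00 -9.45587801e-04
  1.36145070e+00 -8.81034459e-01]
[0.58754427 0.17755867 0.        ] [0.38130419 0.12671671 0.        ] [0.52228315 0.10761916 0.        ]
```

Converted, -0.21 m is -8.4, 0.03 m is 1.2, -0.263 rad is -2.63.

```bash
python3 -m creep '{"tx":[-10.12, -10.12, -10.12, -10.12, -10.12, -10.12, -10.12, -10.12], "ty":[-8.4, -8.4, -8.4, -8.4, -8.4, -8.4, -8.4, -8.4], "tz":[1.2, 1.2, 1.2, 1.2, 1.2, 1.2, 1.2, 1.2], "yaw":[-2.63, -2.63, -2.63, -2.63, -2.63, -2.63, -2.63, -2.63], "finger_gap":[0.05, 0.05, 0.05, 0.05, 0.05, 0.05, 0.05, 0.05]}'
python3 -m creep '{"tx":[0, 0], "ty":[0, 0], "tz":[0, 0], "yaw":[0, 0], "finger_gap":[0.05, 0.05]}'
python3 - <<'E'
from h import *
im=r.get_image("wrist"); cv2.imwrite("pics/w1.png",im["color"][:,:,::-1])
u=np.zeros((420,560),bool)
for d in r.trace("wrist","cap_a"):
    print(np.round(d["extent"]),round(d["conf"],2))
    if d["conf"]>.5: u|=d["pixels"]
p,f=fit([(im,u)],rackboxes,[.688,.1925,.237]); print(p,f)
v=im["color"].copy()
for b in rackboxes(p): cv2.polylines(v,[cv2.convexHull(np.round(proj(im,b)).astype(np.int32))],True,(255,0,0),1)
cv2.imwrite("pics/w1f.png",v[:,:,::-1]); np.save("rack.npy",p)
t,q=tool(); print(t,q.as_matrix().round(4).tolist(),r.state()["qpos"].round(2))
E
```

```text
t: 3.05
tool_pos: [0.6804, 0.1918, 0.2001]
tool_rot: [-0.119, 0.993, -0.0, -0.0]
force: [-1.3, 0.4, 0.3]
gripper_width: 0.05
grasp_force: 0.0
t: 3.25
tool_pos: [0.6778, 0.1953, 0.2014]
tool_rot: [-0.122, 0.993, 0.0, -0.0]
force: [-0.9, -0.1, 0.5]
gripper_width: 0.0498
grasp_force: 0.0
[334. 160.  64.  82.] 0.91
[254. 161.  50.  80.] 0.67
[162. 158.  62.  80.] 0.56
[0.68724024 0.19417462 0.23034429] 0.05137564241886139
[0.67780693 0.19527878 0.20175714] [[-0.9703, -0.2419, 0.0003], [-0.2419, 0.9703, 0.0003], [-0.0003, 0.0003, -1.0]] [ 0.2   0.26  1.54  0.    1.34 -1.61]
```

View pics/w1f.png

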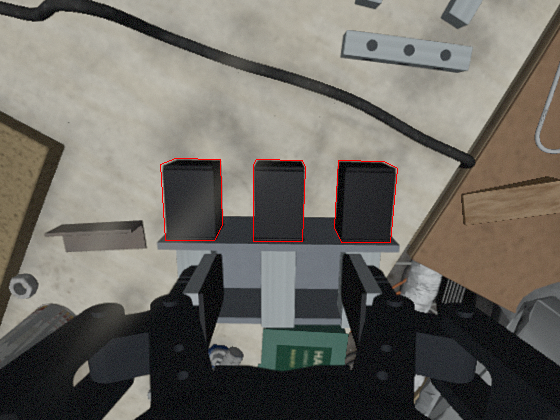

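The red fit outlines lie right on the three caps: cap_a is at (367,200), cap_b at (279,200) and cap_c at (192,200). I'll go to cap_a.

Converted, 0.06 m is 2.4, 0.16 m is 6.4, 0.014 rad is 0.14.

```bash
python3 -m creep '{"tx":[-0.16, -0.16, -0.16, -0.16, -0.16, -0.16, -0.16, -0.16], "ty":[1.32, 2.68, 2.68, 2.68, 2.68, 2.68, 2.68, 2.68], "tz":[1.2, 2.4, 3.6, 3.6, 5, 6.4, 6.4, 6.4], "yaw":[0.14, 0.14, 0.14, 0.14, 0.14, 0.14, 0.14, 0.14], "finger_gap":[0.05, 0.05, 0.05, 0.05, 0.05, 0.05, 0.05, 0.05]}'
python3 -m creep '{"tx":[0, 0, 0, 0, 0], "ty":[0, 0, 0, 0, 0], "tz":[0, 0, 0, 0, 0], "yaw":[0, 0, 0, 0, 0], "finger_gap":[0.05, 0.03, 0.03, 0.03, 0.03]}' 30
python3 - <<'E'
from h import *
P=np.load("rack.npy"); t,q=tool(); print(t, place(np.array([[-.006,.07,.04]]),P), r.state()["force"], totool(place(np.array([[-.006,.07,.04]]),P)[0]-t))
E
```

```text
t: 4.15
tool_pos: [0.6668, 0.2597, 0.0426]
tool_rot: [-0.114, 0.993, 0.0, 0.0]
force: [-0.6, -0.2, 0.7]
gripper_width: 0.0501
grasp_force: 0.0
t: 4.65
tool_pos: [0.6684, 0.2612, 0.0453]
tool_rot: [-0.114, 0.993, 0.001, 0.003]
force: [-3.0, 3.9, 6.8]
gripper_width: 0.039
grasp_force: 31.5
[0.66837724 0.26118981 0.04527757] [[0.66541682 0.26095589 0.04      ]] [-3.03678196  3.9269458   6.84745402] [0.00296494 0.00043256 0.00526246]
```

Converted, 0.045 m is 1.8, 0.02 m is 0.8.

```bash
python3 -m creep '{"tx":[0, 0.4, 0.8, 1.2, 1.8, 2.4, 2.4, 2.4], "ty":[0, 0, 0, 0, 0, 0, 0, 0], "tz":[0, 0, 0, 0, 0, 0, -0.4, -0.4], "yaw":[0, 0, 0, 0, 0, 0, 0, 0], "finger_gap":[0.03, 0.03, 0.03, 0.03, 0.03, 0.03, 0.03, 0.03]}' 60
python3 -m creep '{"tx":[1.6, 3.24, 3.24, 3.24, 3.24, 3.24, 3.24], "ty":[-1.36, -2.744, -2.744, -2.744, -2.744, -2.744, -2.744], "tz":[0, 0, 0, 0.8, 1.4, 1.52, 1.52], "yaw":[1.2, 2.3, 2.3, 2.3, 2.3, 2.3, 2.3], "finger_gap":[0.03, 0.03, 0.03, 0.03, 0.03, 0.03, 0.03]}'
python3 - <<'E'
from h import *
t,q=tool(); print(t,r.state()["force"]); im=r.get_image("scene"); cv2.imwrite("pics/s2.png",im["color"][:,:,::-1])
E
```

```text
t: 5.45
tool_pos: [0.6089, 0.2459, 0.0531]
tool_rot: [-0.114, 0.993, -0.0, 0.001]
force: [-0.1, 0.2, -0.4]
gripper_width: 0.0383
grasp_force: 60.2
t: 6.15
tool_pos: [0.5452, 0.1611, 0.0131]
tool_rot: [0.001, 1.0, -0.0, -0.0]
force: [0.3, -0.6, -0.2]
gripper_width: 0.0377
grasp_force: 60.4
[0.54522405 0.16113555 0.01313133] [ 0.26582875 -0.63598852 -0.24326063]
```

View pics/s2.png

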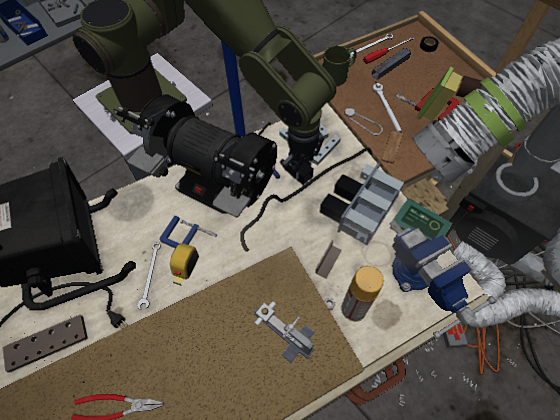

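```bash
python3 -m creep '{"tx":[0, 0, 0, 0, 0], "ty":[0, 0, 0, 0, 0], "tz":[0.1, 0.1, 0.1, 0.1, 0.1], "yaw":[0, 0, 0, 0, 0], "finger_gap":[0.03, 0.03, 0.047, 0.047, 0.047]}'
python3 -m creep '{"tx":[0, 0, 0, 1.6, 3.2, 3.4, 3.4, 3.4], "ty":[0, 0, 0, 1.2, 2.8, 4.36, 4.36, 4.36], "tz":[0, -2, -4, -4.8, -5.6, -7.2, -7.6, -7.6], "yaw":[0, 0, 0, 0, 0, 0, 0, 0], "finger_gap":[0.047, 0.047, 0.047, 0.047, 0.047, 0.047, 0.047, 0.047]}'
python3 -m creep '{"tx":[0, 0], "ty":[0, 0], "tz":[0, 0], "yaw":[0, 0], "finger_gap":[0.047, 0.047]}'
cat > lookbars.py <<'E'
from h import *
import sys
im=r.get_image("wrist"); t,q=tool(); v=im["color"].copy()
ya=np.arctan2(q.as_matrix()[1,1],q.as_matrix()[0,1]); print("tool",t.round(4),"yang",ya.round(3))
for p,f,m,c in bars(im,"wrist",.3):
    d=q.inv().apply([p[0]-t[0],p[1]-t[1],.004-t[2]])
    tr=-((p[2]+np.pi/2-ya+np.pi/2)%np.pi-np.pi/2)
    print("bar",p.round(4),"f",round(f,3),"c",round(c,2),"tool d",d.round(4),"turn",tr.round(3),cv2.boundingRect(m.astype(np.uint8)))
    cv2.polylines(v,[cv2.convexHull(np.round(proj(im,place(BAR,p))).astype(np.int32))],True,(255,0,0),1)
for d in r.trace("wrist","cap_a"):
    if d["conf"]>.4:
        m=d["pixels"];c=unproj(im,np.argwhere(m)[:,::-1].mean(0),.025)
        p,f=fit([(im,m)],lambda p:[place(CAP,p,.0195)],[c[0],c[1],0.]); print("cap",p.round(4),round(f,3))
cv2.imwrite(f"pics/{sys.argv[1]}.png",v[:,:,::-1])
E
python3 lookbars.py b1
```

```text
t: 6.7
tool_pos: [0.5447, 0.161, 0.0106]
tool_rot: [0.001, 1.0, -0.0, -0.0]
force: [-0.1, 0.9, -0.2]
gripper_width: 0.0474
grasp_force: 0.0
t: 7.5
tool_pos: [0.4611, 0.2725, 0.2051]
tool_rot: [-0.001, 1.0, 0.002, 0.003]
force: [0.6, 0.4, 1.0]
gripper_width: 0.0471
grasp_force: 0.0
t: 7.7
tool_pos: [0.4594, 0.269, 0.1988]
tool_rot: [0.001, 1.0, -0.001, -0.001]
force: [0.4, -0.6, 0.2]
gripper_width: 0.0472
grasp_force: 0.0
tool [0.4594 0.2689 0.1987] yang 1.568
bar [0.4526 0.2258 0.0237] f 0.056 c 0.95 tool d [ 0.006  -0.0428  0.1948] turn -0.027 (220, 118, 31, 121)
bar [ 0.4489  0.3165 -0.2503] f 0.051 c 0.78 tool d [0.01   0.0479 0.1947] turn 0.247 (309, 114, 55, 120)
bar [ 0.5369  0.2705 -1.4301] f 0.073 c 0.67 tool d [-0.0782  0.0021  0.1945] turn 1.427 (228, 244, 112, 39)
cap [ 0.7421  0.0937 -0.2373] 0.473
cap [ 0.5405  0.1479 -0.7356] 0.321
```

View pics/b1.png

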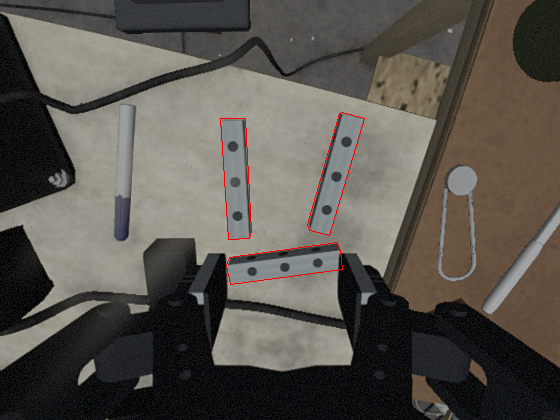

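Converted, 0.1915 m is 7.66, 0.18 m is 7.2, 0.247 rad is 2.47.

```bash
python3 -m creep '{"tx":[0.2, 0.4, 0.4, 0.4, 0.4, 0.4, 0.4, 0.4], "ty":[0.96, 1.92, 1.92, 1.92, 1.92, 1.92, 1.92, 1.92], "tz":[1.6, 3.2, 4.4, 4.4, 6, 7.2, 7.66, 7.66], "yaw":[1.3, 2.47, 2.47, 2.47, 2.47, 2.47, 2.47, 2.47], "finger_gap":[0.047, 0.047, 0.047, 0.047, 0.047, 0.047, 0.047, 0.047]}'
python3 -m creep '{"tx":[0, 0, 0, 0, 0, 0], "ty":[0, 0, 0, 0, 0, 0], "tz":[0, 0, 0, 0, 0, 0], "yaw":[0, 0, 0, 0, 0, 0], "finger_gap":[0.047, 0.01, 0.01, 0.01, 0.01, 0.01]}' 60
python3 -m creep '{"tx":[0, 0, 0, 0], "ty":[0, 0, 0, 0], "tz":[-1.2, -2.4, -2.4, -2.4], "yaw":[0, 0, 0, 0], "finger_gap":[0.01, 0.01, 0.01, 0.01]}'
python3 - <<'E'
from h import *
P=np.load("rack.npy"); t,q=tool(); print(t,r.state()["gripper_width"], r.state()["force"])
for dx in(-.085,):
    w=place(np.array([[dx,.07,t[2]]]),P)[0]; print(w,totool(w-t)); m=q.as_matrix(); print("turn",-(P[2]+np.pi/2-np.arctan2(m[1,1],m[0,1])))
E
```

```text
t: 8.65
tool_pos: [0.4496, 0.3171, 0.0085]
tool_rot: [0.124, 0.992, -0.001, -0.001]
force: [-0.6, -0.8, -0.1]
gripper_width: 0.0472
grasp_force: 0.0
t: 9.25
tool_pos: [0.4515, 0.3188, 0.0116]
tool_rot: [0.124, 0.992, 0.001, 0.001]
force: [0.2, -0.7, 6.4]
gripper_width: 0.0177
grasp_force: 60.4
t: 9.65
tool_pos: [0.4503, 0.3182, 0.0699]
tool_rot: [0.124, 0.992, 0.0, 0.001]
force: [-0.7, -0.5, -1.6]
gripper_width: 0.0179
grasp_force: 59.5
[0.45025088 0.3182196  0.06986539] 0.017927996105949653 [-0.67475903 -0.51085404 -1.62048161]
[0.58850338 0.24291918 0.06986539] [-1.52534815e-01 -3.89489652e-02  1.22260731e-04]
turn -0.47907468986280355
```

```bash
python3 -m creep '{"tx":[-1.6, -3.2, -4.8, -6.1, -6.1, -6.1, -6.1, -6.1], "ty":[-0.4, -0.8, -1.2, -1.56, -1.56, -1.56, -1.56, -1.56], "tz":[0, 0, 0, 0, 0, 0.572, 0.572, 0.572], "yaw":[-1.2, -2.4, -3.6, -4.79, -4.79, -4.79, -4.79, -4.79], "finger_gap":[0.01, 0.01, 0.01, 0.01, 0.01, 0.01, 0.01, 0.01]}'
python3 -m creep '{"tx":[0, 0], "ty":[0, 0], "tz":[0, 0], "yaw":[0, 0], "finger_gap":[0.01, 0.01]}'
cat > rel.py <<'E'
from h import *
import sys
# tool relative to rack frame, y relative to tube k
k=float(sys.argv[1]); P=np.load("rack.npy"); t,q=tool(); m=q.as_matrix(); s=r.state()
c,sn=np.cos(P[2]),np.sin(P[2]); d=t[:2]-P[:2]
F=s["force"]
print("rack x %.4f y %.4f z %.4f yawerr(tool turn needed) %.4f"%(c*d[0]+sn*d[1],-sn*d[0]+c*d[1]-.07*k,t[2],np.arctan2(m[1,1],m[0,1])-P[2]-np.pi/2),"F",(c*F[0]+sn*F[1]).round(1),(-sn*F[0]+c*F[1]).round(1),F[2].round(1),"w",s["gripper_width"].round(4),"t",s["t"])
E
python3 rel.py 1; python3 rel.py 1
python3 - <<'E'
from h import *
im=r.get_image("wrist"); cv2.imwrite("pics/w3.png",im["color"][:,:,::-1])
E
```

```text
t: 10.45
tool_pos: [0.5857, 0.2429, 0.0526]
tool_rot: [-0.115, 0.993, -0.0, -0.002]
force: [0.3, -0.0, -2.0]
gripper_width: 0.0182
grasp_force: 59.5
t: 10.65
tool_pos: [0.5879, 0.2433, 0.0554]
tool_rot: [-0.115, 0.993, 0.0, 0.0]
force: [-0.4, 0.7, -2.2]
gripper_width: 0.018
grasp_force: 59.5Traceback (most recent call last):
  File "rel.py", line 7, in <module>
    print("rack x %.4f y %.4f z %.4f yawerr(tool turn needed) %.4f"%(c*d[0]+sn*d[1],-sn*d[0]+c*d[1]-.07*k,t[2],np.arctan2(m[1,1],m[0,1])-P[2]-np.pi/2),"F",(c*F[0]+sn*F[1]).round(1),(-sn*F[0]+c*F[1]).round(1),F[2].round(1),"w",s["gripper_width"].round(4),"t",s["t"])
                                                                                                                                                                                                                                  ^^^^^^^^^^^^^^^^^^^^^^^^
AttributeError: 'float' object has no attribute 'round'
Traceback (most recent call last):
  File "rel.py", line 7, in <module>
    print("rack x %.4f y %.4f z %.4f yawerr(tool turn needed) %.4f"%(c*d[0]+sn*d[1],-sn*d[0]+c*d[1]-.07*k,t[2],np.arctan2(m[1,1],m[0,1])-P[2]-np.pi/2),"F",(c*F[0]+sn*F[1]).round(1),(-sn*F[0]+c*F[1]).round(1),F[2].round(1),"w",s["gripper_width"].round(4),"t",s["t"])
                                                                                                                                                                                                                                  ^^^^^^^^^^^^^^^^^^^^^^^^
AttributeError: 'float' object has no attribute 'round'
```

View pics/w3.png

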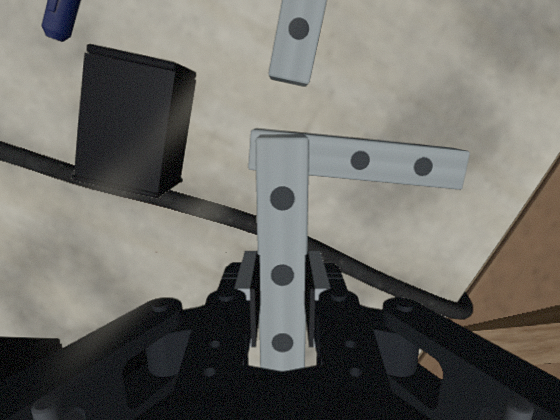

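The bar sits straight and centred in the grip, with its rear end at (283,137). cap_a lies at (135,120). I'll advance to the mouth slowly.

```bash
sed -i 's/s\["gripper_width"\].round(4)/round(float(s["gripper_width"]),4)/; s/F=s\["force"\]/F=np.array(s["force"],float)/' rel.py
python3 rel.py 1; python3 rel.py 1
python3 - <<'E'
from h import *
im=r.get_image("wrist"); t,q=tool(); 
best=sorted([d for d in r.trace("wrist","bar_a") if d["pixels"][140:260,260:305].mean()>.5],key=lambda d:-d["conf"])[0]
m=best["pixels"].copy(); m[235:]=False; m[:, :200]=False; m[:, 320:]=False
print(cv2.boundingRect(m.astype(np.uint8)), [ (int(np.flatnonzero(m[y]).min()),int(np.flatnonzero(m[y]).max())) for y in (145,180,215,230)])
B=box(-.055,.055,-.01,.01,-.01,.01)
def f(v):
    b=q.apply(B*[1,1,1]+0) if 0 else t+q.apply((R.from_euler('y',v[2]).apply(B))+[v[0],v[3],v[1]])
    s=np.zeros((420*4,560*4),np.uint8); cv2.fillConvexPoly(s,cv2.convexHull(np.round(((proj(im,b)+.5)*4-.5)*16).astype(np.int32)),1,shift=4)
    s[235*4:]=0; return np.abs(s-M).sum()/M.sum()
M=cv2.resize(m.astype(np.float32),None,fx=4,fy=4)
for z0 in(-.005,.008):
    o=minimize(f,[0,z0,0,0],method="Nelder-Mead",options=dict(initial_simplex=np.array([[0,z0,0,0],[.005,z0,0,0],[0,z0+.005,0,0],[0,z0,.03,0],[0,z0,0,.002]]))); print(o.x.round(4),o.fun)
E
python3 -m creep '{"tx":[-0.4, -0.8, -1.08, -1.08, -1.08], "ty":[0, 0, 0, 0, 0], "tz":[0, 0, 0, 0, 0], "yaw":[0, 0, 0, 0, 0], "finger_gap":[0.01, 0.01, 0.01, 0.01, 0.01]}'; python3 rel.py 1
```

```text
rack x -0.0853 y 0.0003 z 0.0555 yawerr(tool turn needed) 0.0005 F 0.6 -0.0 -2.4 w 0.0175 t 10.7
rack x -0.0853 y 0.0003 z 0.0555 yawerr(tool turn needed) 0.0005 F 0.6 -0.0 -2.4 w 0.0175 t 10.7
t: 11.3
tool_pos: [0.6147, 0.2488, 0.0548]
tool_rot: [-0.115, 0.993, -0.0, -0.0]
force: [0.1, -0.1, -2.2]
gripper_width: 0.0182
grasp_force: 59.5
rack x -0.0581 y -0.0003 z 0.0548 yawerr(tool turn needed) -0.0003 F 0.0 -0.1 -2.2 w 0.0182 t 11.3Traceback (most recent call last):
  File "<stdin>", line 3, in <module>
IndexError: list index out of range
```

```bash
python3 -m creep '{"tx":[-0.12, -0.24, -0.36, -0.36], "ty":[0, 0, 0, 0], "tz":[0, 0, 0, 0], "yaw":[0, 0, 0, 0], "finger_gap":[0.01, 0.01, 0.01, 0.01]}'; python3 rel.py 1
python3 -m creep '{"tx":[-0.16, -0.24, -0.24], "ty":[0, 0, 0], "tz":[0, 0, 0], "yaw":[0, 0, 0], "finger_gap":[0.01, 0.01, 0.01]}'; python3 rel.py 1
```

```text
t: 11.7
tool_pos: [0.6237, 0.251, 0.0552]
tool_rot: [-0.115, 0.993, 0.0, 0.0]
force: [-0.4, 0.3, -1.5]
gripper_width: 0.018
grasp_force: 59.5
rack x -0.0489 y -0.0002 z 0.0552 yawerr(tool turn needed) -0.0002 F -0.3 0.4 -1.5 w 0.018 t 11.7
t: 12.0
tool_pos: [0.6294, 0.2523, 0.0551]
tool_rot: [-0.115, 0.993, 0.0, 0.0]
force: [-0.6, 0.5, -1.7]
gripper_width: 0.0181
grasp_force: 59.5
rack x -0.0430 y -0.0002 z 0.0551 yawerr(tool turn needed) -0.0002 F -0.4 0.7 -1.7 w 0.0181 t 12.0
```

```bash
python3 -m creep '{"tx":[-0.24, -0.48, -0.72, -0.96, -0.96], "ty":[0, 0, 0, 0, 0], "tz":[0, 0, 0, 0, 0], "yaw":[0, 0, 0, 0, 0], "finger_gap":[0.01, 0.01, 0.01, 0.01, 0.01]}'; python3 rel.py 1
python3 -m creep '{"tx":[0, 0, 0, 0, 0.8, 1.76, 1.76, 1.76], "ty":[0, 0, 0, 0, 0, 0, 0, 0], "tz":[0, 0, 0, -1.2, -1.6, -1.2, 0, 0], "yaw":[0, 0, 0, 0, 0, 0, 0, 0], "finger_gap":[0.032, 0.032, 0.032, 0.032, 0.032, 0.032, 0.032, 0.032]}'; python3 rel.py 1
```

```text
t: 12.5
tool_pos: [0.6535, 0.2579, 0.0552]
tool_rot: [-0.115, 0.993, 0.0, 0.0]
force: [0.6, 0.3, -1.2]
gripper_width: 0.0181
grasp_force: 59.5
rack x -0.0183 y -0.0003 z 0.0552 yawerr(tool turn needed) -0.0003 F 0.6 0.1 -1.2 w 0.0181 t 12.5
t: 13.3
tool_pos: [0.6062, 0.2467, 0.0513]
tool_rot: [-0.115, 0.993, -0.001, -0.004]
force: [-1.3, 0.7, -1.0]
gripper_width: 0.0321
grasp_force: 0.0
rack x -0.0669 y -0.0003 z 0.0513 yawerr(tool turn needed) 0.0000 F -1.1 1.0 -1.0 w 0.0321 t 13.3
```

Units first: shifts go in units of 25 mm and turns go in units of 0.1 rad. So 0.004 m is 0.16.

```bash
python3 -m creep '{"tx":[0, 0, 0, 0, 0, 0], "ty":[0, 0, 0, 0, 0, 0], "tz":[0.16, 0.16, 0.16, 0.16, 0.16, 0.16], "yaw":[0, 0, 0, 0, 0, 0], "finger_gap":[0.032, 0.01, 0.01, 0.01, 0.01, 0.01]}'; python3 rel.py 1
python3 -m creep '{"tx":[0, 0, 0], "ty":[0, 0, 0], "tz":[-0.12, -0.2, -0.2], "yaw":[0, 0, 0], "finger_gap":[0.01, 0.01, 0.01]}'; python3 rel.py 1
python3 - <<'E'
from h import *
im=r.get_image("scene"); cv2.imwrite("pics/s4.png",cv2.resize(im["color"][90:250,240:440,::-1],None,fx=4,fy=3.75,interpolation=cv2.INTER_CUBIC))
E
```

```text
t: 13.9
tool_pos: [0.6104, 0.2479, 0.0518]
tool_rot: [-0.115, 0.993, 0.0, 0.001]
force: [-0.7, 0.1, 1.2]
gripper_width: 0.0175
grasp_force: 59.1
rack x -0.0626 y -0.0002 z 0.0518 yawerr(tool turn needed) -0.0002 F -0.6 0.3 1.2 w 0.0175 t 13.9
t: 14.2
tool_pos: [0.6091, 0.2476, 0.0555]
tool_rot: [-0.115, 0.993, -0.0, -0.001]
force: [1.9, 0.7, -3.9]
gripper_width: 0.0175
grasp_force: 58.7
rack x -0.0639 y -0.0002 z 0.0555 yawerr(tool turn needed) -0.0001 F 2.0 0.3 -3.9 w 0.0175 t 14.2
```

View pics/s4.png

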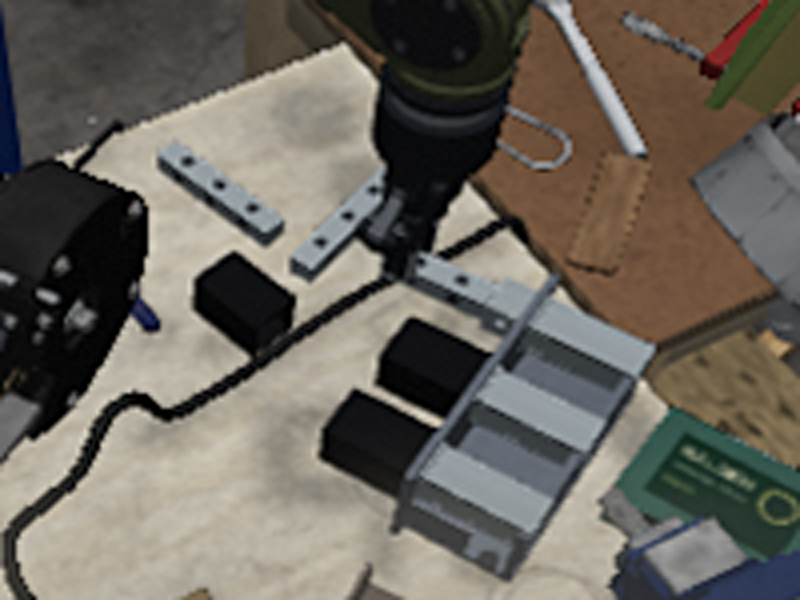

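The bar is in the left tube with its rear end in the fingers, at about (430,275) in this crop. Now I'll push it to the stop.

```bash
python3 -m creep '{"tx":[-0.28, -0.56, -0.84, -1.12, -1.36, -1.52, -1.52], "ty":[0, 0, 0, 0, 0, 0, 0], "tz":[0, 0, 0, 0, 0, 0, 0], "yaw":[0, 0, 0, 0, 0, 0, 0], "finger_gap":[0.01, 0.01, 0.01, 0.01, 0.01, 0.01, 0.01]}'; python3 rel.py 1
python3 -m creep '{"tx":[-0.12, -0.24, -0.36, -0.36], "ty":[0, 0, 0, 0], "tz":[0, 0, 0, 0], "yaw":[0, 0, 0, 0], "finger_gap":[0.01, 0.01, 0.01, 0.01]}'; python3 rel.py 1
```

```text
t: 14.95
tool_pos: [0.6467, 0.2565, 0.0565]
tool_rot: [-0.115, 0.993, -0.0, -0.001]
force: [-4.0, -0.7, 0.6]
gripper_width: 0.0179
grasp_force: 59.2
rack x -0.0252 y -0.0001 z 0.0565 yawerr(tool turn needed) -0.0002 F -4.1 0.2 0.6 w 0.0179 t 14.95
t: 15.35
tool_pos: [0.6553, 0.2585, 0.0569]
tool_rot: [-0.115, 0.993, -0.0, -0.001]
force: [-5.9, -1.0, 2.6]
gripper_width: 0.0172
grasp_force: 59.4
rack x -0.0164 y -0.0000 z 0.0569 yawerr(tool turn needed) -0.0001 F -6.0 0.3 2.6 w 0.0172 t 15.35
```

Converted, 0.001 m is 0.04, -0.003 m is -0.12.

```bash
python3 -m creep '{"tx":[-0.08, -0.12, -0.12], "ty":[0, 0, 0], "tz":[0.04, 0.04, 0.04], "yaw":[0, 0, 0], "finger_gap":[0.01, 0.01, 0.01]}'; python3 rel.py 1
python3 -m creep '{"tx":[0, 0, 0, 0.4, 0.8, 0.8, 0.8, 0.8], "ty":[0, 0, 0, 0, 0, 0, 0, 0], "tz":[0, 0, 0, -1.6, -3.2, -4.8, -4.8, -4.8], "yaw":[0, 0, 0, 0, 0, 0, 0, 0], "finger_gap":[0.032, 0.032, 0.032, 0.032, 0.032, 0.032, 0.032, 0.032]}'; python3 rel.py 1
cat > rearfit.py <<'E'
from h import *
import sys
# rear position of bar in tube k: fit rear x in rack frame from wrist mask
k=float(sys.argv[1]); P=np.load("rack.npy"); im=r.get_image("wrist")
e=proj(im,place(np.array([[-.03,.07*k+y,.064] for y in(-.01,.01)]+[[0,.07*k+y,.064] for y in(-.01,.01)]),P)); print("pred home rear/mouth top edges",e.round(1).tolist())
cv2.imwrite(f"pics/{sys.argv[2]}.png",im["color"][:,:,::-1])
for d in r.trace("wrist","bar_a"):
    m=d["pixels"]
    if m[int(e[:,1].mean()),int(e[:,0].mean())]:
        f=lambda v:[place(box(v[0],0,.07*k+v[1]-.01,.07*k+v[1]+.01,.044,.064),P)]
        print(d["conf"],cv2.boundingRect(m.astype(np.uint8)),fit([(im,m)],f,[-.03,0.]))
E
python3 rearfit.py 1 w5
```

```text
t: 15.65
tool_pos: [0.6562, 0.2588, 0.0568]
tool_rot: [-0.115, 0.993, -0.001, -0.004]
force: [-14.4, -4.0, 10.2]
gripper_width: 0.0178
grasp_force: 60.5
rack x -0.0155 y 0.0000 z 0.0568 yawerr(tool turn needed) 0.0001 F -15.0 -0.6 10.2 w 0.0178 t 15.65
t: 16.45
tool_pos: [0.6402, 0.2549, 0.1774]
tool_rot: [-0.115, 0.993, 0.0, 0.002]
force: [-0.1, 0.0, -1.5]
gripper_width: 0.0319
grasp_force: 0.0
rack x -0.0319 y -0.0001 z 0.1774 yawerr(tool turn needed) -0.0002 F -0.1 0.1 -1.5 w 0.0319 t 16.45
pred home rear/mouth top edges [[269.1, 207.3], [296.5, 207.3], [269.5, 245.8], [296.0, 245.8]]
0.71 (268, 201, 28, 46) (array([-0.02998897, -0.00102982]), np.float64(0.05239873006939888))
```

View pics/w5.png

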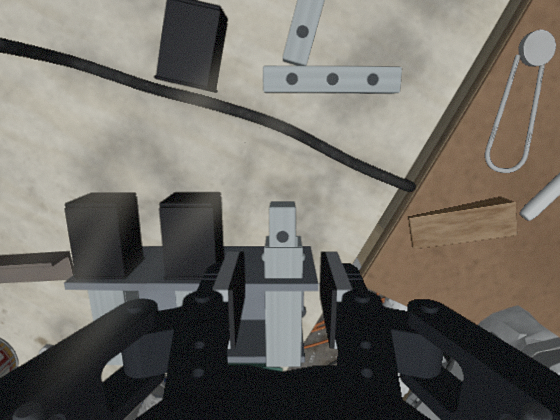

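The bar's rear end is at (282,204) and fits x = -30.0 mm, so it is fully home. Next I'll fetch cap_a from its parking spot.

Converted, 0.1144 m is 4.576, 0.08 m is 3.2, 0.232 rad is 2.32.

```bash
python3 -m creep '{"tx":[1.52, 3.04, 4.576, 4.576, 4.576, 4.576, 4.576, 4.576], "ty":[-0.92, -1.84, -2.784, -2.784, -2.784, -2.784, -2.784, -2.784], "tz":[0.8, 1.6, 2.4, 3.2, 4.8, 6, 6.6, 6.6], "yaw":[1, 2, 2.32, 2.32, 2.32, 2.32, 2.32, 2.32], "finger_gap":[0.047, 0.047, 0.047, 0.047, 0.047, 0.047, 0.047, 0.047]}'
python3 -m creep '{"tx":[0, 0, 0, 0, 0], "ty":[0, 0, 0, 0, 0], "tz":[0, 0, 0, 0, 0], "yaw":[0, 0, 0, 0, 0], "finger_gap":[0.047, 0.03, 0.03, 0.03, 0.03]}' 60
python3 -m creep '{"tx":[0, 0, 0, 0], "ty":[0, 0, 0, 0], "tz":[-1.2, -2.4, -2.4, -2.4], "yaw":[0, 0, 0, 0], "finger_gap":[0.03, 0.03, 0.03, 0.03]}'
python3 - <<'E'
from h import *
P=np.load("rack.npy"); t,q=tool(); w=place(np.array([[-.080,.07,.0453]]),P)[0]; print(t,totool(w-t)); m=q.as_matrix(); print("turn",-(P[2]+np.pi/2-np.arctan2(m[1,1],m[0,1])))
E
```

```text
t: 17.35
tool_pos: [0.5403, 0.16, 0.006]
tool_rot: [0.001, 1.0, -0.001, -0.004]
force: [0.4, 0.0, -0.7]
gripper_width: 0.047
grasp_force: 0.0
t: 17.85
tool_pos: [0.5446, 0.161, 0.0117]
tool_rot: [0.001, 1.0, 0.0, 0.001]
force: [-0.3, -0.5, 5.1]
gripper_width: 0.038
grasp_force: 61.4
t: 18.25
tool_pos: [0.5436, 0.1607, 0.0706]
tool_rot: [0.001, 1.0, 0.0, 0.001]
force: [-0.5, -0.3, -0.5]
gripper_width: 0.0378
grasp_force: 60.8
[0.54361399 0.16073615 0.07060567] [-0.04957482  0.0834072   0.02539161]
turn -0.23213590763187497
```

Converted, -0.05 m is -2, 0.0244 m is 0.976, -0.232 rad is -2.32.

```bash
python3 -m creep '{"tx":[-1, -2, -2, -2, -2, -2], "ty":[1.68, 3.34, 3.34, 3.34, 3.34, 3.34], "tz":[0, 0, 0.976, 0.976, 0.976, 0.976], "yaw":[-1.2, -2.32, -2.32, -2.32, -2.32, -2.32], "finger_gap":[0.03, 0.03, 0.03, 0.03, 0.03, 0.03]}'; python3 rel.py 1
python3 -m creep '{"tx":[-0.4, -0.8, -1.2, -1.6, -1.8, -1.8], "ty":[0, 0, 0, 0, 0, 0], "tz":[0, 0, 0, 0, 0, 0], "yaw":[0, 0, 0, 0, 0, 0], "finger_gap":[0.03, 0.03, 0.03, 0.03, 0.03, 0.03]}'; python3 rel.py 1
```

```text
t: 18.85
tool_pos: [0.5928, 0.2433, 0.0452]
tool_rot: [-0.114, 0.993, -0.0, -0.001]
force: [1.2, -0.6, -0.2]
gripper_width: 0.0385
grasp_force: 60.8
rack x -0.0807 y -0.0006 z 0.0452 yawerr(tool turn needed) -0.0009 F 1.0 -0.9 -0.2 w 0.0385 t 18.85
t: 19.45
tool_pos: [0.6383, 0.2545, 0.0457]
tool_rot: [-0.115, 0.993, 0.0, 0.0]
force: [0.1, -0.4, -0.5]
gripper_width: 0.0381
grasp_force: 60.8
rack x -0.0339 y -0.0001 z 0.0457 yawerr(tool turn needed) -0.0003 F 0.1 -0.4 -0.5 w 0.0381 t 19.45
```

Converted, -0.018 m is -0.72, -0.012 m is -0.48.

```bash
python3 -m creep '{"tx":[-0.24, -0.48, -0.72, -0.72], "ty":[0, 0, 0, 0], "tz":[0, 0, 0, 0], "yaw":[0, 0, 0, 0], "finger_gap":[0.03, 0.03, 0.03, 0.03]}'; python3 rel.py 1
python3 -m creep '{"tx":[-0.24, -0.4, -0.56, -0.56], "ty":[0, 0, 0, 0], "tz":[0, 0, 0, 0], "yaw":[0, 0, 0, 0], "finger_gap":[0.03, 0.03, 0.03, 0.03]}'; python3 rel.py 1
```

```text
t: 19.85
tool_pos: [0.6549, 0.2586, 0.0452]
tool_rot: [-0.115, 0.993, -0.0, -0.0]
force: [-1.5, 0.3, -1.0]
gripper_width: 0.0379
grasp_force: 60.8
rack x -0.0167 y 0.0001 z 0.0452 yawerr(tool turn needed) -0.0000 F -1.4 0.6 -1.0 w 0.0379 t 19.85
t: 20.25
tool_pos: [0.667, 0.2613, 0.0453]
tool_rot: [-0.115, 0.993, -0.0, -0.003]
force: [-6.6, -1.8, 2.4]
gripper_width: 0.0382
grasp_force: 61.2
rack x -0.0044 y 0.0000 z 0.0453 yawerr(tool turn needed) -0.0004 F -6.9 -0.2 2.4 w 0.0382 t 20.25
```

```bash
python3 -m creep '{"tx":[-0.08, -0.16, -0.24, -0.24], "ty":[0, 0, 0, 0], "tz":[0, 0, 0, 0], "yaw":[0, 0, 0, 0], "finger_gap":[0.03, 0.03, 0.03, 0.03]}'; python3 rel.py 1
python3 -m creep '{"tx":[-0.08, -0.12, -0.12], "ty":[0, 0, 0], "tz":[0, 0, 0], "yaw":[0, 0, 0], "finger_gap":[0.03, 0.03, 0.03]}'; python3 rel.py 1
```

```text
t: 20.65
tool_pos: [0.6671, 0.2614, 0.0449]
tool_rot: [-0.115, 0.993, -0.002, -0.01]
force: [-28.6, -6.8, 15.0]
gripper_width: 0.0377
grasp_force: 63.0
rack x -0.0043 y 0.0001 z 0.0449 yawerr(tool turn needed) 0.0005 F -29.4 -0.0 15.0 w 0.0377 t 20.65
t: 20.95
tool_pos: [0.6672, 0.2614, 0.0447]
tool_rot: [-0.115, 0.993, -0.002, -0.014]
force: [-38.5, -10.2, 21.4]
gripper_width: 0.0381
grasp_force: 63.8
rack x -0.0042 y 0.0001 z 0.0447 yawerr(tool turn needed) 0.0002 F -39.9 -1.1 21.4 w 0.0381 t 20.95
```

Converted, -0.07 m is -2.8, 0.009 m is 0.36.

```bash
python3 -m creep '{"tx":[0.16, 0.36, 0.36, 0.36, 0.36, 0.36, 0.36, 0.36], "ty":[0, 0, 0, 0, 0, 0, -1.2, -2.8], "tz":[0, 0, 0, 0, 0, -2, -4, -6], "yaw":[0, 0, 0, 0, 0, 0, 0, 0], "finger_gap":[0.03, 0.03, 0.05, 0.05, 0.05, 0.05, 0.05, 0.05]}'
python3 -m creep '{"tx":[0, 0, 0], "ty":[0, 0, 0], "tz":[0, 0, 0], "yaw":[0, 0, 0], "finger_gap":[0.05, 0.05, 0.05]}'; python3 rel.py 0
cat > caps.py <<'E'
from h import *
P=np.load("rack.npy"); im=r.get_image("wrist")
for d in r.trace("wrist","cap_a"):
    if d["conf"]<.3: continue
    m=d["pixels"]; e=cv2.boundingRect(m.astype(np.uint8)); best=None
    for k in(1,0,-1):
        c=proj(im,place(CAP+[0,.07*k,.054],P)).mean(0)
        if abs(c[0]-e[0]-e[2]/2)<40 and abs(c[1]-e[1]-e[3]/2)<40:
            # fit closed-end x with fixed open end, lateral
            f=lambda v:[place(CAP+[v[0],.07*k+v[1],.054],P)]
            o=fit([(im,m)],f,[0.,0.]); print("tube",k,"cap shift x,y",o[0].round(4),round(o[1],3),"conf",round(d["conf"],2),e)
E
python3 caps.py
```

```text
t: 21.75
tool_pos: [0.682, 0.2074, 0.1805]
tool_rot: [-0.116, 0.993, 0.0, 0.001]
force: [1.1, -0.8, 0.2]
gripper_width: 0.0501
grasp_force: 0.0
t: 22.05
tool_pos: [0.6806, 0.2069, 0.1763]
tool_rot: [-0.115, 0.993, -0.0, -0.001]
force: [-0.2, -0.1, -0.5]
gripper_width: 0.0498
grasp_force: 0.0
rack x -0.0035 y 0.0139 z 0.1763 yawerr(tool turn needed) -0.0001 F -0.2 -0.1 -0.5 w 0.0498 t 22.05
tube 0 cap shift x,y [0.0002 0.0006] 0.057 conf 0.88 (235, 158, 57, 88)
tube -1 cap shift x,y [0.0002 0.0012] 0.031 conf 0.64 (135, 158, 73, 89)
tube 1 cap shift x,y [ 0.0001 -0.0009] 0.035 conf 0.61 (326, 158, 65, 89)
```

```bash
python3 -m creep '{"tx":[0.08, 0.08, 0.08, 0.08, 0.08, 0.08, 0.08], "ty":[-0.556, -0.556, -0.556, -0.556, -0.556, -0.556, -0.556], "tz":[1.2, 1.2, 3.2, 4.8, 5.36, 5.36, 5.36], "yaw":[0, 0, 0, 0, 0, 0, 0], "finger_gap":[0.05, 0.05, 0.05, 0.05, 0.05, 0.05, 0.05]}'; python3 rel.py 0
python3 -m creep '{"tx":[0, 0, 0, 0], "ty":[0, 0, 0, 0], "tz":[0, 0, 0, 0], "yaw":[0, 0, 0, 0], "finger_gap":[0.03, 0.03, 0.03, 0.03]}' 60; python3 rel.py 0
python3 -m creep '{"tx":[0.4, 0.8, 1.2, 1.8, 2.4, 2.4, 2.4], "ty":[0, 0, 0, 0, 0, 0, 0], "tz":[0, 0, 0, 0, 0, -0.4, -0.4], "yaw":[0, 0, 0, 0, 0, 0, 0], "finger_gap":[0.03, 0.03, 0.03, 0.03, 0.03, 0.03, 0.03]}'; python3 rel.py 0
python3 - <<'E'
from h import *
im=r.get_image("top")
for p,f,m,c in bars(im,"top",.3): print("bar",p.round(4),round(f,3),round(c,2))
t,q=tool(); print(totool(np.array([.5447,.161,.0106])-t))
E
```

```text
t: 22.85
tool_pos: [0.6836, 0.1934, 0.0457]
tool_rot: [-0.115, 0.993, 0.0, 0.001]
force: [0.2, 0.1, 1.3]
gripper_width: 0.0501
grasp_force: 0.0
rack x -0.0037 y 0.0001 z 0.0457 yawerr(tool turn needed) 0.0002 F 0.2 0.1 1.3 w 0.0501 t 22.85
t: 23.25
tool_pos: [0.6846, 0.1934, 0.0476]
tool_rot: [-0.115, 0.993, 0.0, 0.003]
force: [-0.6, 1.1, 6.1]
gripper_width: 0.0379
grasp_force: 61.0
rack x -0.0027 y -0.0001 z 0.0476 yawerr(tool turn needed) -0.0002 F -0.3 1.2 6.1 w 0.0379 t 23.25
t: 23.95
tool_pos: [0.6246, 0.1791, 0.0555]
tool_rot: [-0.115, 0.993, 0.0, 0.001]
force: [0.8, -0.2, -0.1]
gripper_width: 0.038
grasp_force: 60.6
rack x -0.0644 y -0.0003 z 0.0555 yawerr(tool turn needed) -0.0002 F 0.7 -0.4 -0.1 w 0.038 t 23.95
[0.08241705 0.00059059 0.04423629]
```

Converted, -0.1 m is -4, -0.05 m is -2.

```bash
python3 -m creep '{"tx":[1.2, 2, 2, 2], "ty":[0, 0, 0, 0], "tz":[-2, -4, -4, -4], "yaw":[0, 0, 0, 0], "finger_gap":[0.03, 0.03, 0.03, 0.03]}'; python3 lookbars.py b6
```

```text
t: 24.45
tool_pos: [0.5773, 0.1681, 0.1576]
tool_rot: [-0.115, 0.993, 0.0, 0.003]
force: [-0.3, -0.2, -0.7]
gripper_width: 0.0377
grasp_force: 60.5
tool [0.5763 0.1678 0.155 ] yang 1.801
bar [ 0.5421  0.2715 -1.3459] f 0.062 c 0.9 tool d [0.01   0.1087 0.151 ] turn -1.566 (347, 167, 141, 30)
bar [ 0.4827  0.2417 -0.0331] f 0.073 c 0.58 tool d [0.0746 0.0933 0.1508] turn 0.263 (367, 20, 77, 151)
bar [0.6303 0.1795 1.0331] f 0.792 c 0.44 tool d [-0.0548 -0.001   0.1512] turn -0.803 (226, 190, 113, 173)
cap [ 0.6653  0.1877 -0.7132] 0.738
```

View pics/b6.png

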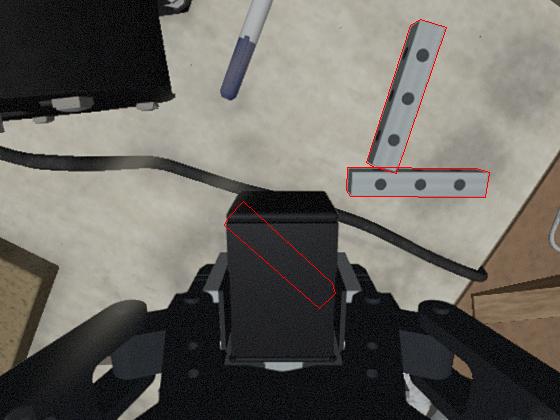

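Bar_b has been knocked, so its end now touches bar_c at (385,165). The marker lies clear at (245,50). I'll park the cap, then take the knocked bar first.

Converted, 0.142 m is 5.68, 0.14 m is 5.6, 0.232 rad is 2.32.

```bash
python3 -m creep '{"tx":[1.28, 1.28, 1.28, 1.28, 1.28, 1.28, 1.28], "ty":[0, 0, 0, 0, 0, 0, 0], "tz":[1.6, 3.2, 4.4, 5.2, 5.6, 5.68, 5.68], "yaw":[1.4, 2.32, 2.32, 2.32, 2.32, 2.32, 2.32], "finger_gap":[0.03, 0.03, 0.03, 0.03, 0.03, 0.03, 0.03]}'
python3 -m creep '{"tx":[0, 0, 0], "ty":[0, 0, 0], "tz":[0, 0, 0], "yaw":[0, 0, 0], "finger_gap":[0.047, 0.047, 0.047]}'
python3 -m creep '{"tx":[0, 0, 1.2, 2.4, 2.4, 2.4], "ty":[0, 0, 1.6, 3.2, 3.2, 3.2], "tz":[-2, -4, -5.6, -7.2, -7.6, -7.6], "yaw":[0, 0, 0, 0, 0, 0], "finger_gap":[0.047, 0.047, 0.047, 0.047, 0.047, 0.047]}'
python3 -m creep '{"tx":[0, 0], "ty":[0, 0], "tz":[0, 0], "yaw":[0, 0], "finger_gap":[0.047, 0.047]}'; python3 lookbars.py b7
```

```text
t: 25.3
tool_pos: [0.5439, 0.1604, 0.0141]
tool_rot: [0.001, 1.0, -0.0, -0.002]
force: [-9.9, -3.2, 23.6]
gripper_width: 0.0382
grasp_force: 64.1
t: 25.6
tool_pos: [0.5436, 0.1602, 0.0107]
tool_rot: [0.001, 1.0, -0.0, -0.001]
force: [-0.1, -0.2, -0.6]
gripper_width: 0.0469
grasp_force: 0.0
t: 26.2
tool_pos: [0.4853, 0.2432, 0.2065]
tool_rot: [-0.001, 1.0, 0.002, 0.004]
force: [1.4, -0.1, 0.1]
gripper_width: 0.047
grasp_force: 0.0
t: 26.4
tool_pos: [0.4839, 0.2397, 0.1999]
tool_rot: [0.001, 1.0, -0.001, -0.002]
force: [-0.7, 0.1, -0.9]
gripper_width: 0.0472
grasp_force: 0.0
tool [0.4839 0.2395 0.1997] yang 1.568
bar [ 0.5422  0.2719 -1.3392] f 0.072 c 0.63 tool d [-0.0589  0.0329  0.1954] turn 1.336 (259, 221, 116, 48)
bar [ 0.4821  0.2415 -0.0373] f 0.047 c 0.56 tool d [0.0011 0.0023 0.1957] turn 0.035 (273, 123, 26, 121)
cap [ 0.5275  0.1604 -0.0242] 0.347
cap [0.696  0.2612 0.1595] 0.516
cap [ 0.7424  0.0981 -0.1101] 0.999
```

Converted, 0.002 m is 0.08, 0.001 m is 0.04, 0.035 rad is 0.35.

```bash
python3 -m creep '{"tx":[0.04, 0.04, 0.04, 0.04, 0.04, 0.04, 0.04], "ty":[0.08, 0.08, 0.08, 0.08, 0.08, 0.08, 0.08], "tz":[2, 4, 6, 7.2, 7.66, 7.66, 7.66], "yaw":[0.35, 0.35, 0.35, 0.35, 0.35, 0.35, 0.35], "finger_gap":[0.047, 0.047, 0.047, 0.047, 0.047, 0.047, 0.047]}'
python3 -m creep '{"tx":[0, 0, 0, 0, 0], "ty":[0, 0, 0, 0, 0], "tz":[0, 0, 0, 0, 0], "yaw":[0, 0, 0, 0, 0], "finger_gap":[0.01, 0.01, 0.01, 0.01, 0.01]}' 60
python3 -m creep '{"tx":[0, 0, 0, 0], "ty":[0, 0, 0, 0], "tz":[-1.2, -2.8, -2.8, -2.8], "yaw":[0, 0, 0, 0], "finger_gap":[0.01, 0.01, 0.01, 0.01]}'
python3 - <<'E'
from h import *
P=np.load("rack.npy"); t,q=tool(); print(t,r.state()["gripper_width"], r.state()["force"])
w=place(np.array([[-.085,0,t[2]]]),P)[0]; print(w,totool(w-t)); m=q.as_matrix(); print("turn",-(P[2]+np.pi/2-np.arctan2(m[1,1],m[0,1])))
E
```

```text
t: 27.25
tool_pos: [0.4848, 0.2428, 0.0119]
tool_rot: [0.019, 1.0, 0.0, 0.001]
force: [-0.0, 1.4, 0.9]
gripper_width: 0.0469
grasp_force: 0.0
t: 27.75
tool_pos: [0.4852, 0.2432, 0.013]
tool_rot: [0.018, 1.0, 0.001, 0.002]
force: [-0.7, -1.0, 5.8]
gripper_width: 0.0175
grasp_force: 59.0
t: 28.15
tool_pos: [0.4842, 0.2429, 0.082]
tool_rot: [0.018, 1.0, 0.001, 0.001]
force: [0.0, -1.7, -2.5]
gripper_width: 0.0178
grasp_force: 59.3
[0.48419567 0.24287364 0.08197788] 0.017841621036951964 [ 0.00400835 -1.71398287 -2.50628801]
[0.60448527 0.17476803 0.08197788] [-0.12270588 -0.06364868  0.0002733 ]
turn -0.2670229797850039
```

Converted, -0.1296 m is -5.184, -0.0623 m is -2.492, -0.267 rad is -2.67.

```bash
python3 -m creep '{"tx":[-1.6, -3.2, -5.184, -5.184, -5.184, -5.184, -5.184, -5.184], "ty":[-0.8, -1.6, -2.492, -2.492, -2.492, -2.492, -2.492, -2.492], "tz":[0, 0, 0, 0, 0, 1, 1, 1], "yaw":[-1, -2, -2.67, -2.67, -2.67, -2.67, -2.67, -2.67], "finger_gap":[0.01, 0.01, 0.01, 0.01, 0.01, 0.01, 0.01, 0.01]}'
python3 -m creep '{"tx":[0, 0], "ty":[0, 0], "tz":[0, 0], "yaw":[0, 0], "finger_gap":[0.01, 0.01]}'; python3 rel.py 0
python3 -m creep '{"tx":[-0.32, -0.64, -0.76, -0.76, -0.76], "ty":[0, 0, 0, 0, 0], "tz":[0, 0, 0, 0, 0], "yaw":[0, 0, 0, 0, 0], "finger_gap":[0.01, 0.01, 0.01, 0.01, 0.01]}'; python3 rel.py 0
```

```text
t: 28.95
tool_pos: [0.6085, 0.1759, 0.0543]
tool_rot: [-0.115, 0.993, -0.0, -0.002]
force: [-0.2, 0.2, -1.3]
gripper_width: 0.0181
grasp_force: 59.3
t: 29.15
tool_pos: [0.6105, 0.1759, 0.0562]
tool_rot: [-0.115, 0.993, 0.0, 0.0]
force: [-0.4, 0.2, -1.7]
gripper_width: 0.0177
grasp_force: 59.3
rack x -0.0789 y -0.0002 z 0.0562 yawerr(tool turn needed) 0.0004 F -0.3 0.2 -1.7 w 0.0177 t 29.15
t: 29.65
tool_pos: [0.6292, 0.1798, 0.0553]
tool_rot: [-0.115, 0.993, -0.0, -0.0]
force: [-0.3, 0.0, -3.2]
gripper_width: 0.0179
grasp_force: 59.3
rack x -0.0598 y -0.0007 z 0.0553 yawerr(tool turn needed) -0.0002 F -0.3 0.1 -3.2 w 0.0179 t 29.65
```

```bash
python3 -m creep '{"tx":[-0.08, -0.24, -0.4, -0.4], "ty":[0.02, 0.02, 0.02, 0.02], "tz":[-0.04, -0.04, -0.04, -0.04], "yaw":[0, 0, 0, 0], "finger_gap":[0.01, 0.01, 0.01, 0.01]}'; python3 rel.py 0
python3 -m creep '{"tx":[-0.16, -0.32, -0.32], "ty":[0, 0, 0], "tz":[0, 0, 0], "yaw":[0, 0, 0], "finger_gap":[0.01, 0.01, 0.01]}'; python3 rel.py 0
```

```text
t: 30.05
tool_pos: [0.6394, 0.1827, 0.0567]
tool_rot: [-0.115, 0.993, 0.0, 0.0]
force: [-0.4, 0.2, -1.7]
gripper_width: 0.0179
grasp_force: 59.3
rack x -0.0492 y -0.0002 z 0.0567 yawerr(tool turn needed) -0.0001 F -0.4 0.3 -1.7 w 0.0179 t 30.05
t: 30.35
tool_pos: [0.6472, 0.1845, 0.0567]
tool_rot: [-0.115, 0.993, 0.0, 0.0]
force: [-0.3, -0.5, -2.4]
gripper_width: 0.0176
grasp_force: 59.3
rack x -0.0412 y -0.0003 z 0.0567 yawerr(tool turn needed) -0.0001 F -0.4 -0.4 -2.4 w 0.0176 t 30.35
```

Converted, -0.0235 m is -0.94, -0.018 m is -0.72.

```bash
python3 -m creep '{"tx":[-0.24, -0.48, -0.72, -0.94, -0.94], "ty":[0, 0, 0, 0, 0], "tz":[0, 0, 0, 0, 0], "yaw":[0, 0, 0, 0, 0], "finger_gap":[0.01, 0.01, 0.01, 0.01, 0.01]}'; python3 rel.py 0
python3 -m creep '{"tx":[0, 0, 0, 0, 0.8, 1.76, 1.76, 1.76], "ty":[0, 0, 0, 0, 0, 0, 0, 0], "tz":[0, 0, 0, -1.2, -1.6, -1.2, 0.16, 0.16], "yaw":[0, 0, 0, 0, 0, 0, 0, 0], "finger_gap":[0.032, 0.032, 0.032, 0.032, 0.032, 0.032, 0.032, 0.032]}'; python3 rel.py 0
python3 -m creep '{"tx":[0, 0, 0, 0, 0], "ty":[0, 0, 0, 0, 0], "tz":[0, 0, 0, 0, 0], "yaw":[0, 0, 0, 0, 0], "finger_gap":[0.01, 0.01, 0.01, 0.01, 0.01]}'; python3 rel.py 0
python3 -m creep '{"tx":[0, 0, 0], "ty":[0, 0, 0], "tz":[-0.12, -0.16, -0.16], "yaw":[0, 0, 0], "finger_gap":[0.01, 0.01, 0.01]}'; python3 rel.py 0
```

```text
t: 30.85
tool_pos: [0.6704, 0.1899, 0.0567]
tool_rot: [-0.115, 0.993, 0.0, 0.0]
force: [0.1, -0.1, -1.7]
gripper_width: 0.0178
grasp_force: 59.3
rack x -0.0174 y -0.0003 z 0.0567 yawerr(tool turn needed) -0.0001 F 0.1 -0.1 -1.7 w 0.0178 t 30.85
t: 31.65
tool_pos: [0.6227, 0.1789, 0.0483]
tool_rot: [-0.115, 0.993, -0.0, -0.004]
force: [-0.3, 0.1, -1.3]
gripper_width: 0.032
grasp_force: 0.0
rack x -0.0663 y -0.0001 z 0.0483 yawerr(tool turn needed) -0.0002 F -0.2 0.2 -1.3 w 0.032 t 31.65
t: 32.15
tool_pos: [0.627, 0.1798, 0.053]
tool_rot: [-0.115, 0.993, 0.0, 0.0]
force: [1.2, 0.1, -1.5]
gripper_width: 0.0176
grasp_force: 59.1
rack x -0.0619 y -0.0003 z 0.0530 yawerr(tool turn needed) -0.0001 F 1.2 -0.1 -1.5 w 0.0176 t 32.15
t: 32.45
tool_pos: [0.6263, 0.1797, 0.0563]
tool_rot: [-0.115, 0.993, -0.0, -0.0]
force: [-0.5, -0.1, -3.2]
gripper_width: 0.0174
grasp_force: 58.9
rack x -0.0626 y -0.0002 z 0.0563 yawerr(tool turn needed) -0.0002 F -0.5 0.0 -3.2 w 0.0174 t 32.45
```

```bash
python3 -m creep '{"tx":[-0.28, -0.56, -0.84, -1.12, -1.36, -1.52, -1.52], "ty":[0, 0, 0, 0, 0, 0, 0], "tz":[0, 0, 0, 0, 0, 0, 0], "yaw":[0, 0, 0, 0, 0, 0, 0], "finger_gap":[0.01, 0.01, 0.01, 0.01, 0.01, 0.01, 0.01]}'; python3 rel.py 0
python3 -m creep '{"tx":[-0.12, -0.24, -0.36, -0.36], "ty":[0, 0, 0, 0], "tz":[0, 0, 0, 0], "yaw":[0, 0, 0, 0], "finger_gap":[0.01, 0.01, 0.01, 0.01]}'; python3 rel.py 0
python3 -m creep '{"tx":[-0.08, -0.12, -0.12], "ty":[0, 0, 0], "tz":[0, 0, 0], "yaw":[0, 0, 0], "finger_gap":[0.01, 0.01, 0.01]}'; python3 rel.py 0
```

```text
t: 33.15
tool_pos: [0.6642, 0.1886, 0.0569]
tool_rot: [-0.115, 0.993, 0.0, 0.0]
force: [-2.8, -1.2, -1.5]
gripper_width: 0.0173
grasp_force: 59.2
rack x -0.0237 y -0.0002 z 0.0569 yawerr(tool turn needed) -0.0001 F -3.0 -0.5 -1.5 w 0.0173 t 33.15
t: 33.55
tool_pos: [0.6719, 0.1904, 0.0572]
tool_rot: [-0.115, 0.993, -0.0, -0.001]
force: [-6.8, -1.3, 2.3]
gripper_width: 0.0174
grasp_force: 59.7
rack x -0.0157 y -0.0002 z 0.0572 yawerr(tool turn needed) 0.0000 F -6.9 0.3 2.3 w 0.0174 t 33.55
t: 33.85
tool_pos: [0.672, 0.1904, 0.0571]
tool_rot: [-0.115, 0.993, -0.001, -0.005]
force: [-15.8, -4.7, 8.9]
gripper_width: 0.0175
grasp_force: 60.5
rack x -0.0157 y -0.0002 z 0.0571 yawerr(tool turn needed) 0.0001 F -16.5 -0.9 8.9 w 0.0175 t 33.85
```

```bash
python3 -m creep '{"tx":[0.12, 0.12, 0.12, 0.4, 0.8, 0.8, 0.8, 0.8], "ty":[0, 0, 0, 0, 0, 0, 0, 0], "tz":[0, 0, 0, -1.6, -3.2, -4.8, -4.8, -4.8], "yaw":[0, 0, 0, 0, 0, 0, 0, 0], "finger_gap":[0.032, 0.032, 0.032, 0.032, 0.032, 0.032, 0.032, 0.032]}'; python3 rearfit.py 0 w8
python3 - <<'E'
from h import *
t,q=tool(); print(t,totool(np.array([.5439,.1604,.011])-t))
E
```

```text
t: 34.65
tool_pos: [0.6575, 0.1869, 0.1792]
tool_rot: [-0.115, 0.993, 0.0, 0.003]
force: [0.1, 0.6, -0.7]
gripper_width: 0.032
grasp_force: 0.0
pred home rear/mouth top edges [[269.4, 205.0], [296.7, 205.0], [269.8, 243.3], [296.2, 243.3]]
0.79 (269, 199, 27, 47) (array([-0.03000947, -0.00105897]), np.float64(0.06363837420940399))
[0.65542889 0.18647355 0.17519096] [1.14301705e-01 4.80980970e-05 1.64354222e-01]
```

Bar home again at -30.0 mm. Now I'll fetch cap_b.

```bash
python3 -m creep '{"tx":[1.6, 3.2, 4.56, 4.56, 4.56, 4.56, 4.56, 4.56], "ty":[0, 0, 0, 0, 0, 0, 0, 0], "tz":[0.8, 1.6, 2.4, 3.2, 4.8, 6, 6.56, 6.56], "yaw":[1, 2, 2.32, 2.32, 2.32, 2.32, 2.32, 2.32], "finger_gap":[0.047, 0.047, 0.047, 0.047, 0.047, 0.047, 0.047, 0.047]}'
python3 -m creep '{"tx":[0, 0, 0, 0, 0], "ty":[0, 0, 0, 0, 0], "tz":[0, 0, 0, 0, 0], "yaw":[0, 0, 0, 0, 0], "finger_gap":[0.047, 0.03, 0.03, 0.03, 0.03]}' 60
python3 -m creep '{"tx":[0, 0, 0, 0], "ty":[0, 0, 0, 0], "tz":[-1.2, -2.4, -2.4, -2.4], "yaw":[0, 0, 0, 0], "finger_gap":[0.03, 0.03, 0.03, 0.03]}'
python3 - <<'E'
from h import *
P=np.load("rack.npy"); t,q=tool(); w=place(np.array([[-.080,0,.0453]]),P)[0]; print(t,totool(w-t)); m=q.as_matrix(); print("turn",-(P[2]+np.pi/2-np.arctan2(m[1,1],m[0,1])))
E
```

```text
t: 35.55
tool_pos: [0.5419, 0.16, 0.0087]
tool_rot: [0.001, 1.0, -0.001, -0.004]
force: [-0.4, -0.5, 0.4]
gripper_width: 0.0468
grasp_force: 0.0
t: 36.05
tool_pos: [0.5462, 0.1608, 0.0142]
tool_rot: [0.001, 1.0, 0.0, 0.002]
force: [0.1, -0.7, 5.7]
gripper_width: 0.038
grasp_force: 62.1
t: 36.45
tool_pos: [0.545, 0.1606, 0.073]
tool_rot: [0.001, 1.0, 0.0, 0.001]
force: [-0.9, 0.2, -1.9]
gripper_width: 0.0378
grasp_force: 61.5
[0.54504164 0.16062871 0.0730294 ] [-0.06425127  0.01538745  0.02781015]
turn -0.2320954637610959
```

```bash
python3 -m creep '{"tx":[-1.2, -2.56, -2.56, -2.56, -2.56, -2.56], "ty":[0.28, 0.616, 0.616, 0.616, 0.616, 0.616], "tz":[0, 0, 0.972, 0.972, 0.972, 0.972], "yaw":[-1.2, -2.32, -2.32, -2.32, -2.32, -2.32], "finger_gap":[0.03, 0.03, 0.03, 0.03, 0.03, 0.03]}'; python3 rel.py 0
python3 -m creep '{"tx":[-0.4, -0.8, -1.2, -1.6, -2, -2], "ty":[0, 0, 0, 0, 0, 0], "tz":[0, 0, 0, 0, 0, 0], "yaw":[0, 0, 0, 0, 0, 0], "finger_gap":[0.03, 0.03, 0.03, 0.03, 0.03, 0.03]}'; python3 rel.py 0
python3 -m creep '{"tx":[-0.24, -0.48, -0.72, -0.72], "ty":[0, 0, 0, 0], "tz":[0, 0, 0, 0], "yaw":[0, 0, 0, 0], "finger_gap":[0.03, 0.03, 0.03, 0.03]}'; python3 rel.py 0
```

```text
t: 37.05
tool_pos: [0.608, 0.1757, 0.0479]
tool_rot: [-0.115, 0.993, -0.0, -0.001]
force: [0.5, -0.0, -0.0]
gripper_width: 0.0375
grasp_force: 61.5
rack x -0.0813 y 0.0001 z 0.0479 yawerr(tool turn needed) -0.0002 F 0.5 -0.2 -0.0 w 0.0375 t 37.05
t: 37.65
tool_pos: [0.6591, 0.1876, 0.0485]
tool_rot: [-0.115, 0.993, 0.0, 0.001]
force: [0.4, -0.9, -0.1]
gripper_width: 0.038
grasp_force: 61.5
rack x -0.0289 y -0.0000 z 0.0485 yawerr(tool turn needed) -0.0002 F 0.2 -1.0 -0.1 w 0.038 t 37.65
t: 38.05
tool_pos: [0.6752, 0.1915, 0.0478]
tool_rot: [-0.115, 0.993, -0.0, -0.0]
force: [-0.8, -0.3, -0.8]
gripper_width: 0.0381
grasp_force: 61.6
rack x -0.0123 y 0.0001 z 0.0478 yawerr(tool turn needed) -0.0001 F -0.9 -0.1 -0.8 w 0.0381 t 38.05
```

Converted, -0.013 m is -0.52, -0.01 m is -0.4.

```bash
python3 -m creep '{"tx":[-0.24, -0.4, -0.52, -0.52], "ty":[0, 0, 0, 0], "tz":[0, 0, 0, 0], "yaw":[0, 0, 0, 0], "finger_gap":[0.03, 0.03, 0.03, 0.03]}'; python3 rel.py 0
python3 -m creep '{"tx":[-0.08, -0.16, -0.16], "ty":[0, 0, 0], "tz":[0, 0, 0], "yaw":[0, 0, 0], "finger_gap":[0.03, 0.03, 0.03]}'; python3 rel.py 0
```

```text
t: 38.45
tool_pos: [0.6867, 0.1941, 0.0481]
tool_rot: [-0.115, 0.993, -0.0, -0.002]
force: [-6.4, -1.0, 1.7]
gripper_width: 0.0379
grasp_force: 61.9
rack x -0.0005 y 0.0001 z 0.0481 yawerr(tool turn needed) -0.0001 F -6.4 0.5 1.7 w 0.0379 t 38.45
t: 38.75
tool_pos: [0.6867, 0.1941, 0.0477]
tool_rot: [-0.115, 0.993, -0.001, -0.007]
force: [-19.0, -4.4, 11.3]
gripper_width: 0.0381
grasp_force: 62.9
rack x -0.0006 y 0.0001 z 0.0477 yawerr(tool turn needed) -0.0001 F -19.5 0.0 11.3 w 0.0381 t 38.75
```

Converted, -0.003 m is -0.12, -0.002 m is -0.08.

```bash
python3 -m creep '{"tx":[-0.08, -0.12, -0.12], "ty":[0, 0, 0], "tz":[0, 0, 0], "yaw":[0, 0, 0], "finger_gap":[0.03, 0.03, 0.03]}'; python3 rel.py 0
python3 -m creep '{"tx":[0.12, 0.28, 0.28, 0.28, 0.28, 0.28, 0.28, 0.28], "ty":[0, 0, 0, 0, 0, 0, -1.2, -2.8], "tz":[0, 0, 0, 0, 0, -2, -4, -5.6], "yaw":[0, 0, 0, 0, 0, 0, 0, 0], "finger_gap":[0.03, 0.03, 0.05, 0.05, 0.05, 0.05, 0.05, 0.05]}'
python3 -m creep '{"tx":[0, 0, 0], "ty":[-0.56, -0.56, -0.56], "tz":[0, 0, 0], "yaw":[0, 0, 0], "finger_gap":[0.05, 0.05, 0.05]}'; python3 rel.py -1; python3 caps.py
```

```text
t: 39.05
tool_pos: [0.6866, 0.1941, 0.0477]
tool_rot: [-0.115, 0.993, -0.001, -0.011]
force: [-30.9, -7.6, 18.3]
gripper_width: 0.0378
grasp_force: 63.6
rack x -0.0006 y 0.0001 z 0.0477 yawerr(tool turn needed) 0.0001 F -31.8 -0.3 18.3 w 0.0378 t 39.05
t: 39.85
tool_pos: [0.7023, 0.1369, 0.1805]
tool_rot: [-0.116, 0.993, 0.0, 0.001]
force: [1.0, 0.3, 0.9]
gripper_width: 0.0498
grasp_force: 0.0
t: 40.15
tool_pos: [0.7039, 0.1224, 0.1757]
tool_rot: [-0.115, 0.993, 0.0, -0.001]
force: [-0.1, 0.8, -0.6]
gripper_width: 0.05
grasp_force: 0.0
rack x -0.0002 y -0.0037 z 0.1757 yawerr(tool turn needed) -0.0007 F 0.1 0.8 -0.6 w 0.05 t 40.15
tube -1 cap shift x,y [ 0.0004 -0.    ] 0.064 conf 0.81 (260, 154, 56, 88)
tube 0 cap shift x,y [ 0.0001 -0.0012] 0.047 conf 0.76 (347, 153, 69, 89)
tube 1 cap shift x,y [ 0.0002 -0.0015] 0.048 conf 0.58 (432, 154, 82, 88)
```

```bash
python3 -m creep '{"tx":[0.16, 0.16, 0.16, 0.16, 0.16, 0.16], "ty":[0.148, 0.148, 0.148, 0.148, 0.148, 0.148], "tz":[1.6, 3.2, 4.8, 5.2, 5.2, 5.2], "yaw":[0, 0, 0, 0, 0, 0], "finger_gap":[0.05, 0.05, 0.05, 0.05, 0.05, 0.05]}'; python3 rel.py -1
python3 -m creep '{"tx":[0, 0, 0, 0], "ty":[0, 0, 0, 0], "tz":[0, 0, 0, 0], "yaw":[0, 0, 0, 0], "finger_gap":[0.03, 0.03, 0.03, 0.03]}' 60; python3 rel.py -1
python3 -m creep '{"tx":[0.4, 0.8, 1.2, 1.8, 2.4, 2.4, 2.4], "ty":[0, 0, 0, 0, 0, 0, 0], "tz":[0, 0, 0, 0, 0, -1.2, -1.2], "yaw":[0, 0, 0, 0, 0, 0, 0], "finger_gap":[0.03, 0.03, 0.03, 0.03, 0.03, 0.03, 0.03]}'; python3 rel.py -1
python3 - <<'E'
from h import *
t,q=tool(); print(totool(np.array([.5447,.161,.0106])-t))
E
```

```text
t: 40.85
tool_pos: [0.7009, 0.1256, 0.0491]
tool_rot: [-0.115, 0.993, -0.0, 0.001]
force: [-0.7, 1.4, -0.1]
gripper_width: 0.0497
grasp_force: 0.0
rack x -0.0024 y 0.0002 z 0.0491 yawerr(tool turn needed) 0.0005 F -0.4 1.5 -0.1 w 0.0497 t 40.85
t: 41.25
tool_pos: [0.7018, 0.1254, 0.0509]
tool_rot: [-0.115, 0.993, 0.0, 0.003]
force: [-0.2, 1.8, 6.6]
gripper_width: 0.038
grasp_force: 61.0
rack x -0.0015 y -0.0002 z 0.0509 yawerr(tool turn needed) -0.0002 F 0.2 1.8 6.6 w 0.038 t 41.25
t: 41.95
tool_pos: [0.6425, 0.1111, 0.0806]
tool_rot: [-0.115, 0.993, -0.0, 0.002]
force: [0.9, -0.1, 1.0]
gripper_width: 0.038
grasp_force: 60.5
rack x -0.0625 y -0.0007 z 0.0806 yawerr(tool turn needed) -0.0003 F 0.9 -0.3 1.0 w 0.038 t 41.95
[0.0841844  0.07093534 0.06950805]
```

```bash
python3 -m creep '{"tx":[1.2, 2.4, 3.36, 3.36, 3.36, 3.36, 3.36, 3.36], "ty":[1, 2, 2.84, 2.84, 2.84, 2.84, 2.84, 2.84], "tz":[0, 0, 0, 0.8, 1.8, 2.32, 2.48, 2.48], "yaw":[1, 2, 2.32, 2.32, 2.32, 2.32, 2.32, 2.32], "finger_gap":[0.03, 0.03, 0.03, 0.03, 0.03, 0.03, 0.03, 0.03]}'
python3 -m creep '{"tx":[0, 0], "ty":[0, 0], "tz":[0, 0.04], "yaw":[0, 0], "finger_gap":[0.03, 0.03]}'
```

```text
t: 42.75
tool_pos: [0.5438, 0.1613, 0.017]
tool_rot: [0.001, 1.0, -0.0, -0.0]
force: [-5.1, -0.1, 9.8]
gripper_width: 0.0378
grasp_force: 63.5
t: 42.95
tool_pos: [0.5439, 0.1613, 0.0169]
tool_rot: [0.001, 1.0, -0.0, -0.001]
force: [-10.5, -1.7, 21.5]
gripper_width: 0.0381
grasp_force: 64.8
```

Converted, -0.183 m is -7.32, -0.17 m is -6.8.

```bash
python3 -m creep '{"tx":[0, 0, 0, 0, 0, 0.8, 1.2, 1.2], "ty":[0, 0, 0, 0, 0, 2, 4, 4], "tz":[0, 0, 0, -2, -4, -5.2, -6.8, -7.32], "yaw":[0, 0, 0, 0, 0, 0, 0, 0], "finger_gap":[0.047, 0.047, 0.047, 0.047, 0.047, 0.047, 0.047, 0.047]}'
python3 -m creep '{"tx":[0, 0, 0], "ty":[0, 0, 0], "tz":[0, 0, 0], "yaw":[0, 0, 0], "finger_gap":[0.047, 0.047, 0.047]}'; python3 lookbars.py b9
```

```text
t: 43.75
tool_pos: [0.5127, 0.2632, 0.1985]
tool_rot: [0.0, 1.0, 0.0, -0.0]
force: [0.5, -0.3, -0.1]
gripper_width: 0.047
grasp_force: 0.0
t: 44.05
tool_pos: [0.5129, 0.2603, 0.1954]
tool_rot: [0.001, 1.0, -0.001, -0.001]
force: [0.0, 0.0, -0.6]
gripper_width: 0.0468
grasp_force: 0.0
tool [0.5128 0.2601 0.1952] yang 1.568
bar [ 0.542   0.2723 -1.3433] f 0.049 c 0.75 tool d [-0.0298  0.0126  0.191 ] turn 1.34 (237, 193, 119, 50)
cap [0.5454 0.1614 0.0018] 0.03
cap [ 0.6597  0.2149 -0.2857] 1.249
cap [0.6658 0.2582 0.1753] 0.326
```

View pics/b9.png

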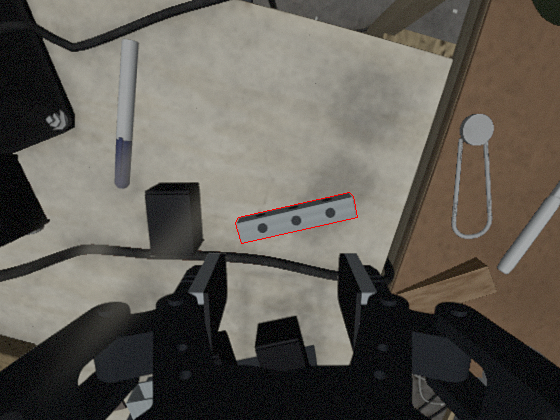

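Converted, 0.07 m is 2.8, 0.06 m is 2.4, 1.05 rad is 10.5.

```bash
python3 -m creep '{"tx":[-1.2, -1.2, -1.2, -1.2, -1.2, -1.2, -1.2, -1.2], "ty":[0.504, 0.504, 0.504, 0.504, 0.504, 0.504, 0.504, 0.504], "tz":[0, 0.4, 0.8, 1.2, 1.6, 2, 2.4, 2.8], "yaw":[1.5, 3, 4.5, 6, 7.5, 9, 10.5, 12], "finger_gap":[0.036, 0.036, 0.036, 0.036, 0.036, 0.036, 0.036, 0.036]}'
python3 -m creep '{"tx":[0, 0, 0], "ty":[0, 0, 0], "tz":[0, 0, 0], "yaw":[1.4, 1.4, 1.4], "finger_gap":[0.036, 0.036, 0.036]}'
python3 - <<'E'
from h import *
t,q=tool(); m=q.as_matrix(); print(t, np.arctan2(m[1,1],m[0,1]), "want",np.pi/2-1.3433, totool(np.array([.542,.2723,.008])-t),r.state()["qpos"].round(2))
E
```

```text
t: 45.0
tool_pos: [0.5433, 0.273, 0.1259]
tool_rot: [0.568, 0.823, -0.001, -0.001]
force: [-0.9, 0.0, -0.5]
gripper_width: 0.0362
grasp_force: 0.0
t: 45.3
tool_pos: [0.5436, 0.2734, 0.127]
tool_rot: [0.621, 0.784, -0.0, -0.0]
force: [0.2, -0.8, -0.1]
gripper_width: 0.036
grasp_force: 0.0
[0.54362867 0.27335052 0.12699059] 0.23117603224077338 want 0.22749632679489662 [-0.00063198 -0.00172482  0.1189922 ] [ 0.38  0.12  1.84 -0.    1.19  0.15]
```

Converted, 0.116 m is 4.64, 0.105 m is 4.2.

```bash
python3 -m creep '{"tx":[0, 0, 0, 0, 0, 0], "ty":[-0.04, -0.04, -0.04, -0.04, -0.04, -0.04], "tz":[1.6, 3.2, 4.2, 4.64, 4.64, 4.64], "yaw":[0, 0, 0, 0, 0, 0], "finger_gap":[0.036, 0.036, 0.036, 0.036, 0.036, 0.036]}'
python3 -m creep '{"tx":[0, 0, 0, 0, 0], "ty":[0, 0, 0, 0, 0], "tz":[0, 0, 0, 0, 0], "yaw":[0, 0, 0, 0, 0], "finger_gap":[0.01, 0.01, 0.01, 0.01, 0.01]}' 60
python3 -m creep '{"tx":[0, 0, 0, 0, 0, 0, 0, 0], "ty":[0, 0, 0, 0, 0, 0, 0, 0], "tz":[-1.2, -2.8, -2.8, -2.8, -2.8, -2.8, -2.8, -2.8], "yaw":[0, 0, -1.5, -3, -4.5, -6, -7.5, -9], "finger_gap":[0.01, 0.01, 0.01, 0.01, 0.01, 0.01, 0.01, 0.01]}'
python3 -m creep '{"tx":[0, 0, 0, 0, 0, 0, 0], "ty":[0, 0, 0, 0, 0, 0, 0], "tz":[0, 0, 0, 0, 0, 0, 0], "yaw":[-1.5, -3, -4.5, -6, -6.7, -6.7, -6.7], "finger_gap":[0.01, 0.01, 0.01, 0.01, 0.01, 0.01, 0.01]}'
python3 - <<'E'
from h import *
P=np.load("rack.npy"); t,q=tool(); print(t,r.state()["gripper_width"], r.state()["force"])
w=place(np.array([[-.085,-.07,t[2]]]),P)[0]; print(w,totool(w-t)); m=q.as_matrix(); print("turn",-(P[2]+np.pi/2-np.arctan2(m[1,1],m[0,1])))
E
```

```text
t: 45.9
tool_pos: [0.5438, 0.274, 0.013]
tool_rot: [0.621, 0.783, 0.001, 0.001]
force: [-0.0, 0.5, 0.2]
gripper_width: 0.0358
grasp_force: 0.0
t: 46.4
tool_pos: [0.5443, 0.2743, 0.0141]
tool_rot: [0.622, 0.783, 0.002, 0.001]
force: [-1.1, 0.2, 6.1]
gripper_width: 0.018
grasp_force: 60.1
t: 47.2
tool_pos: [0.5423, 0.2735, 0.0813]
tool_rot: [0.216, 0.976, -0.0, -0.0]
force: [0.8, -0.4, -3.0]
gripper_width: 0.0178
grasp_force: 59.3
t: 47.9
tool_pos: [0.5425, 0.2736, 0.0814]
tool_rot: [-0.113, 0.994, -0.0, -0.0]
force: [0.0, 0.1, -3.4]
gripper_width: 0.0174
grasp_force: 59.3
[0.54246495 0.27358382 0.08141847] 0.017434013393537277 [ 0.02898138  0.11871692 -3.42179402]
[0.62046716 0.10661688 0.08141847] [-3.84728123e-02 -1.80228037e-01 -3.58102998e-07]
turn -0.003613386158894727
```

```bash
python3 -m creep '{"tx":[0, 0, 0, 0, -0.8, -1.54, -1.54, -1.54], "ty":[-1.8, -3.6, -5.4, -7.2, -7.2, -7.2, -7.2, -7.2], "tz":[0, 0, 0, 0, 0, 0.932, 0.932, 0.932], "yaw":[-0.036, -0.036, -0.036, -0.036, -0.036, -0.036, -0.036, -0.036], "finger_gap":[0.01, 0.01, 0.01, 0.01, 0.01, 0.01, 0.01, 0.01]}'
python3 -m creep '{"tx":[0, 0, 0], "ty":[0, 0, 0], "tz":[0, 0, 0], "yaw":[0, 0, 0], "finger_gap":[0.01, 0.01, 0.01]}'; python3 rel.py -1
python3 -m creep '{"tx":[-0.32, -0.64, -0.96, -1.04, -1.04, -1.04], "ty":[0, 0, 0, 0, 0, 0], "tz":[0, 0, 0, 0, 0, 0], "yaw":[0, 0, 0, 0, 0, 0], "finger_gap":[0.01, 0.01, 0.01, 0.01, 0.01, 0.01]}'; python3 rel.py -1
```

```text
t: 48.7
tool_pos: [0.6202, 0.1069, 0.0572]
tool_rot: [-0.115, 0.993, 0.0, -0.001]
force: [-0.4, -0.1, -2.5]
gripper_width: 0.0178
grasp_force: 59.6
t: 49.0
tool_pos: [0.621, 0.1073, 0.0592]
tool_rot: [-0.116, 0.993, -0.0, 0.001]
force: [-0.3, -0.0, -1.4]
gripper_width: 0.0179
grasp_force: 59.6
rack x -0.0844 y 0.0005 z 0.0592 yawerr(tool turn needed) 0.0017 F -0.3 0.1 -1.4 w 0.0179 t 49.0
t: 49.6
tool_pos: [0.6461, 0.113, 0.0579]
tool_rot: [-0.116, 0.993, 0.0, -0.0]
force: [0.0, -0.5, -3.4]
gripper_width: 0.0176
grasp_force: 59.6
rack x -0.0586 y 0.0004 z 0.0579 yawerr(tool turn needed) 0.0015 F -0.1 -0.5 -3.4 w 0.0176 t 49.6
```

```bash
python3 -m creep '{"tx":[-0.12, -0.24, -0.36, -0.36], "ty":[-0.016, -0.016, -0.016, -0.016], "tz":[0, 0, 0, 0], "yaw":[0.015, 0.015, 0.015, 0.015], "finger_gap":[0.01, 0.01, 0.01, 0.01]}'; python3 rel.py -1
python3 -m creep '{"tx":[-0.16, -0.32, -0.32], "ty":[0, 0, 0], "tz":[0, 0, 0], "yaw":[0, 0, 0], "finger_gap":[0.01, 0.01, 0.01]}'; python3 rel.py -1
```

```text
t: 50.0
tool_pos: [0.6555, 0.1148, 0.0584]
tool_rot: [-0.115, 0.993, -0.0, 0.0]
force: [1.2, -0.6, -2.2]
gripper_width: 0.0177
grasp_force: 59.6
rack x -0.0490 y -0.0001 z 0.0584 yawerr(tool turn needed) -0.0000 F 1.1 -0.8 -2.2 w 0.0177 t 50.0
t: 50.3
tool_pos: [0.6635, 0.1166, 0.0584]
tool_rot: [-0.115, 0.993, -0.0, 0.0]
force: [0.1, -0.0, -3.0]
gripper_width: 0.0177
grasp_force: 59.6
rack x -0.0408 y -0.0001 z 0.0584 yawerr(tool turn needed) -0.0000 F 0.1 -0.1 -3.0 w 0.0177 t 50.3
```

Units first: shifts go in units of 25 mm and turns go in units of 0.1 rad. So -0.0235 m is -0.94, -0.018 m is -0.72.

```bash
python3 -m creep '{"tx":[-0.24, -0.48, -0.72, -0.94, -0.94], "ty":[0, 0, 0, 0, 0], "tz":[0, 0, 0, 0, 0], "yaw":[0, 0, 0, 0, 0], "finger_gap":[0.01, 0.01, 0.01, 0.01, 0.01]}'; python3 rel.py -1
python3 -m creep '{"tx":[0, 0, 0, 0, 0.8, 1.76, 1.76, 1.76], "ty":[0, 0, 0, 0, 0, 0, 0, 0], "tz":[0, 0, 0, -1.2, -1.6, -1.2, 0.16, 0.16], "yaw":[0, 0, 0, 0, 0, 0, 0, 0], "finger_gap":[0.032, 0.032, 0.032, 0.032, 0.032, 0.032, 0.032, 0.032]}'; python3 rel.py -1
python3 -m creep '{"tx":[0, 0, 0, 0, 0], "ty":[0, 0, 0, 0, 0], "tz":[0, 0, 0, 0, 0], "yaw":[0, 0, 0, 0, 0], "finger_gap":[0.01, 0.01, 0.01, 0.01, 0.01]}'; python3 rel.py -1
python3 -m creep '{"tx":[0, 0, 0], "ty":[0, 0, 0], "tz":[-0.12, -0.16, -0.16], "yaw":[0, 0, 0], "finger_gap":[0.01, 0.01, 0.01]}'; python3 rel.py -1
```

```text
t: 50.8
tool_pos: [0.6866, 0.122, 0.0584]
tool_rot: [-0.115, 0.993, 0.0, 0.0]
force: [-0.4, -0.7, -2.5]
gripper_width: 0.0174
grasp_force: 59.6
rack x -0.0171 y -0.0001 z 0.0584 yawerr(tool turn needed) -0.0000 F -0.6 -0.6 -2.5 w 0.0174 t 50.8
t: 51.6
tool_pos: [0.639, 0.1114, 0.0501]
tool_rot: [-0.115, 0.993, 0.0, -0.004]
force: [-1.0, -0.4, -0.6]
gripper_width: 0.0317
grasp_force: 0.0
rack x -0.0659 y 0.0004 z 0.0501 yawerr(tool turn needed) -0.0002 F -1.1 -0.2 -0.6 w 0.0317 t 51.6
t: 52.1
tool_pos: [0.6434, 0.1119, 0.0548]
tool_rot: [-0.115, 0.993, 0.0, 0.001]
force: [-0.2, -0.5, -1.8]
gripper_width: 0.0175
grasp_force: 58.8
rack x -0.0614 y -0.0001 z 0.0548 yawerr(tool turn needed) -0.0001 F -0.4 -0.5 -1.8 w 0.0175 t 52.1
t: 52.4
tool_pos: [0.6427, 0.1118, 0.0581]
tool_rot: [-0.115, 0.993, -0.0, -0.0]
force: [0.4, 0.9, -4.0]
gripper_width: 0.0172
grasp_force: 58.7
rack x -0.0622 y -0.0000 z 0.0581 yawerr(tool turn needed) -0.0000 F 0.5 0.8 -4.0 w 0.0172 t 52.4
```

Converted, -0.038 m is -1.52, -0.034 m is -1.36.

```bash
python3 -m creep '{"tx":[-0.28, -0.56, -0.84, -1.12, -1.36, -1.52, -1.52], "ty":[0, 0, 0, 0, 0, 0, 0], "tz":[0, 0, 0, 0, 0, 0, 0], "yaw":[0, 0, 0, 0, 0, 0, 0], "finger_gap":[0.01, 0.01, 0.01, 0.01, 0.01, 0.01, 0.01]}'; python3 rel.py -1
python3 -m creep '{"tx":[-0.12, -0.24, -0.36, -0.36], "ty":[0, 0, 0, 0], "tz":[0, 0, 0, 0], "yaw":[0, 0, 0, 0], "finger_gap":[0.01, 0.01, 0.01, 0.01]}'; python3 rel.py -1
python3 -m creep '{"tx":[-0.08, -0.12, -0.12], "ty":[0, 0, 0], "tz":[0, 0, 0], "yaw":[0, 0, 0], "finger_gap":[0.01, 0.01, 0.01]}'; python3 rel.py -1
```

```text
t: 53.1
tool_pos: [0.6807, 0.1207, 0.0583]
tool_rot: [-0.115, 0.993, 0.0, 0.0]
force: [-0.1, 0.3, -3.0]
gripper_width: 0.0175
grasp_force: 58.7
rack x -0.0232 y -0.0001 z 0.0583 yawerr(tool turn needed) -0.0000 F -0.0 0.3 -3.0 w 0.0175 t 53.1
t: 53.5
tool_pos: [0.6838, 0.1215, 0.0579]
tool_rot: [-0.115, 0.993, -0.001, -0.007]
force: [-17.1, -4.3, 8.7]
gripper_width: 0.0172
grasp_force: 60.3
rack x -0.0199 y -0.0000 z 0.0579 yawerr(tool turn needed) 0.0003 F -17.6 -0.3 8.7 w 0.0172 t 53.5
t: 53.8
tool_pos: [0.6839, 0.1215, 0.0579]
tool_rot: [-0.115, 0.993, -0.001, -0.011]
force: [-27.1, -6.9, 13.4]
gripper_width: 0.0173
grasp_force: 61.1
rack x -0.0198 y 0.0000 z 0.0579 yawerr(tool turn needed) 0.0005 F -27.9 -0.6 13.4 w 0.0173 t 53.8
```

Converted, -0.12 m is -4.8, -0.08 m is -3.2.

```bash
python3 -m creep '{"tx":[0.32, 0.32, 0.32, 0.4, 0.8, 0.8, 0.8, 0.8], "ty":[0, 0, 0, 0, 0, 0, 0, 0], "tz":[0, 0, 0, -1.6, -3.2, -4.8, -4.8, -4.8], "yaw":[0, 0, 0, 0, 0, 0, 0, 0], "finger_gap":[0.032, 0.032, 0.032, 0.032, 0.032, 0.032, 0.032, 0.032]}'; python3 rearfit.py -1 w10
python3 - <<'E'
from h import *
t,q=tool(); print(t,totool(np.array([.544,.1613,.0145])-t))
E
```

```text
t: 54.6
tool_pos: [0.6739, 0.1189, 0.181]
tool_rot: [-0.115, 0.993, -0.0, 0.003]
force: [-0.8, 0.1, -0.3]
gripper_width: 0.0319
grasp_force: 0.0
pred home rear/mouth top edges [[269.5, 203.7], [296.5, 203.7], [269.8, 241.8], [296.1, 241.9]]
0.82 (268, 198, 28, 46) (array([-0.02956307, -0.00122628]), np.float64(0.06450486183166504))
[0.67178735 0.11870543 0.17698425] [0.11445442 0.07061265 0.16266246]
```

View pics/w10.png

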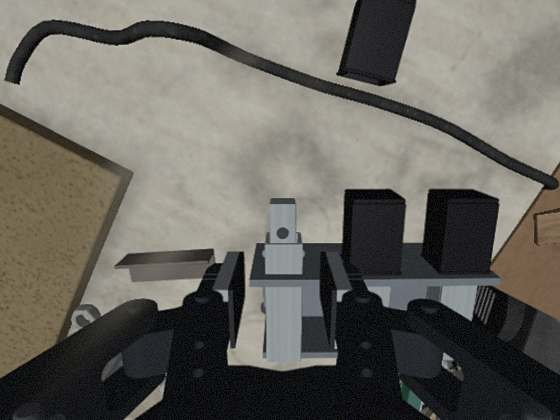

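The third bar is home in the right tube, with its rear end at (283,200) fitting -29.6 mm. The other two caps are on, at (373,230) and (460,230), and cap_c lies at (380,40).

Converted, 0.162 m is 6.48, 0.14 m is 5.6, 0.232 rad is 2.32.

```bash
python3 -m creep '{"tx":[1.2, 2.4, 3.6, 4.56, 4.56, 4.56, 4.56, 4.56], "ty":[0.8, 1.6, 2.4, 2.824, 2.824, 2.824, 2.824, 2.824], "tz":[0, 0.8, 1.6, 2.4, 4, 5.6, 6.48, 6.48], "yaw":[1, 2, 2.32, 2.32, 2.32, 2.32, 2.32, 2.32], "finger_gap":[0.047, 0.047, 0.047, 0.047, 0.047, 0.047, 0.047, 0.047]}'
python3 -m creep '{"tx":[0, 0, 0, 0, 0], "ty":[0, 0, 0, 0, 0], "tz":[0, 0, 0, 0, 0], "yaw":[0, 0, 0, 0, 0], "finger_gap":[0.047, 0.03, 0.03, 0.03, 0.03]}' 60
python3 -m creep '{"tx":[0, 0, 0, 0], "ty":[0, 0, 0, 0], "tz":[-1.2, -2.4, -2.4, -2.4], "yaw":[0, 0, 0, 0], "finger_gap":[0.03, 0.03, 0.03, 0.03]}'
python3 - <<'E'
from h import *
P=np.load("rack.npy"); t,q=tool(); w=place(np.array([[-.080,-.07,.0453]]),P)[0]; print(t,totool(w-t)); m=q.as_matrix(); print("turn",-(P[2]+np.pi/2-np.arctan2(m[1,1],m[0,1])))
E
```

```text
t: 55.5
tool_pos: [0.5399, 0.1605, 0.01]
tool_rot: [0.001, 1.0, -0.001, -0.006]
force: [-0.9, -0.4, 0.0]
gripper_width: 0.0468
grasp_force: 0.0
t: 56.0
tool_pos: [0.5457, 0.1615, 0.0172]
tool_rot: [0.001, 1.0, 0.0, 0.001]
force: [-0.0, -0.5, 2.4]
gripper_width: 0.0377
grasp_force: 62.3
t: 56.4
tool_pos: [0.5456, 0.1615, 0.0772]
tool_rot: [0.001, 1.0, 0.0, 0.001]
force: [-1.0, -0.2, -1.6]
gripper_width: 0.0377
grasp_force: 62.0
[0.54557846 0.16150673 0.07724233] [-0.07977799 -0.05362885  0.03208942]
turn -0.2319969724518598
```

```bash
python3 -m creep '{"tx":[-1.2, -2.4, -3.2, -3.2, -3.2, -3.2, -3.2], "ty":[-0.8, -1.6, -2.144, -2.144, -2.144, -2.144, -2.144], "tz":[0, 0, 0, 1.02, 1.02, 1.02, 1.02], "yaw":[-1.2, -2.32, -2.32, -2.32, -2.32, -2.32, -2.32], "finger_gap":[0.03, 0.03, 0.03, 0.03, 0.03, 0.03, 0.03]}'; python3 rel.py -1
python3 -m creep '{"tx":[-0.4, -0.8, -1.2, -1.6, -2, -2], "ty":[0, 0, 0, 0, 0, 0], "tz":[0, 0, 0, 0, 0, 0], "yaw":[0, 0, 0, 0, 0, 0], "finger_gap":[0.03, 0.03, 0.03, 0.03, 0.03, 0.03]}'; python3 rel.py -1
python3 -m creep '{"tx":[-0.24, -0.48, -0.72, -0.72], "ty":[0, 0, 0, 0], "tz":[0, 0, 0, 0], "yaw":[0, 0, 0, 0], "finger_gap":[0.03, 0.03, 0.03, 0.03]}'; python3 rel.py -1
python3 -m creep '{"tx":[-0.24, -0.4, -0.52, -0.52], "ty":[0, 0, 0, 0], "tz":[0, 0, 0, 0], "yaw":[0, 0, 0, 0], "finger_gap":[0.03, 0.03, 0.03, 0.03]}'; python3 rel.py -1
```

```text
t: 57.1
tool_pos: [0.6244, 0.108, 0.0506]
tool_rot: [-0.115, 0.993, 0.0, -0.0]
force: [0.1, -0.4, -1.1]
gripper_width: 0.0379
grasp_force: 62.0
rack x -0.0809 y 0.0004 z 0.0506 yawerr(tool turn needed) 0.0005 F 0.0 -0.4 -1.1 w 0.0379 t 57.1
t: 57.7
tool_pos: [0.6751, 0.1194, 0.0509]
tool_rot: [-0.115, 0.993, -0.0, 0.001]
force: [0.1, -0.4, -0.7]
gripper_width: 0.038
grasp_force: 62.0
rack x -0.0289 y -0.0000 z 0.0509 yawerr(tool turn needed) 0.0001 F 0.0 -0.4 -0.7 w 0.038 t 57.7
t: 58.1
tool_pos: [0.691, 0.1233, 0.0505]
tool_rot: [-0.115, 0.993, 0.0, -0.001]
force: [-2.4, 0.8, 0.5]
gripper_width: 0.0377
grasp_force: 62.1
rack x -0.0125 y 0.0001 z 0.0505 yawerr(tool turn needed) 0.0000 F -2.2 1.3 0.5 w 0.0377 t 58.1
t: 58.5
tool_pos: [0.7039, 0.1262, 0.0506]
tool_rot: [-0.115, 0.993, 0.0, -0.0]
force: [-0.4, -0.3, -1.1]
gripper_width: 0.0377
grasp_force: 62.0
rack x 0.0007 y -0.0000 z 0.0506 yawerr(tool turn needed) -0.0001 F -0.5 -0.2 -1.1 w 0.0377 t 58.5
```

Converted, -0.005 m is -0.2, -0.004 m is -0.16.

```bash
python3 -m creep '{"tx":[-0.08, -0.16, -0.2, -0.2], "ty":[0, 0, 0, 0], "tz":[0, 0, 0, 0], "yaw":[0, 0, 0, 0], "finger_gap":[0.03, 0.03, 0.03, 0.03]}'; python3 rel.py -1
python3 -m creep '{"tx":[-0.04, -0.08, -0.08], "ty":[0, 0, 0], "tz":[0, 0, 0], "yaw":[0, 0, 0], "finger_gap":[0.03, 0.03, 0.03]}'; python3 rel.py -1
```

```text
t: 58.9
tool_pos: [0.7039, 0.1263, 0.0505]
tool_rot: [-0.115, 0.993, -0.0, -0.007]
force: [-19.3, -3.9, 11.0]
gripper_width: 0.0377
grasp_force: 63.4
rack x 0.0007 y 0.0001 z 0.0505 yawerr(tool turn needed) -0.0003 F -19.7 0.6 11.0 w 0.0377 t 58.9
t: 59.2
tool_pos: [0.7039, 0.1263, 0.0505]
tool_rot: [-0.115, 0.993, -0.001, -0.009]
force: [-26.4, -6.1, 16.8]
gripper_width: 0.0378
grasp_force: 63.9
rack x 0.0007 y 0.0001 z 0.0505 yawerr(tool turn needed) -0.0002 F -27.1 0.1 16.8 w 0.0378 t 59.2
```

Hard stop. I'll release, back away and check everything.

Converted, -0.15 m is -6, -0.1 m is -4.

```bash
python3 -m creep '{"tx":[0.16, 0.28, 0.28, 0.28, 0.28, 0.28, 0.28, 0.28], "ty":[0, 0, 0, 0, 0, 0, 1.2, 2], "tz":[0, 0, 0, 0, 0, -2, -4, -6], "yaw":[0, 0, 0, 0, 0, 0, 0, 0], "finger_gap":[0.03, 0.03, 0.05, 0.05, 0.05, 0.05, 0.05, 0.05]}'
python3 -m creep '{"tx":[0, 0, 0], "ty":[0, 0, 0], "tz":[0, 0, 0], "yaw":[0, 0, 0], "finger_gap":[0.05, 0.05, 0.05]}'; python3 caps.py
python3 -m creep '{"tx":[2, 4, 6, 7.2, 7.2, 7.2, 7.2], "ty":[1.2, 2.4, 4, 6, 8, 8, 8], "tz":[-1.2, -2, -2, -2, -2, -2, -2], "yaw":[0, 0, 0, 0, 0, 0, 0], "finger_gap":[0.05, 0.05, 0.05, 0.05, 0.05, 0.05, 0.05]}'
python3 - <<'E'
from h import *
im=r.get_image("scene"); cv2.imwrite("pics/s11.png",im["color"][:,:,::-1])
E
```

```text
t: 60.0
tool_pos: [0.6932, 0.1706, 0.1906]
tool_rot: [-0.114, 0.993, 0.0, -0.0]
force: [0.5, -0.2, 0.4]
gripper_width: 0.0496
grasp_force: 0.0
t: 60.3
tool_pos: [0.6928, 0.1699, 0.1879]
tool_rot: [-0.115, 0.993, -0.0, -0.001]
force: [-0.7, -0.0, -1.3]
gripper_width: 0.0499
grasp_force: 0.0
tube 1 cap shift x,y [ 0.0001 -0.0014] 0.057 conf 0.74 (370, 152, 69, 84)
tube 0 cap shift x,y [ 0.0004 -0.001 ] 0.043 conf 0.57 (287, 152, 57, 85)
tube -1 cap shift x,y [0.0001 0.0002] 0.046 conf 0.56 (193, 151, 61, 86)
t: 61.1
tool_pos: [0.4697, 0.3264, 0.2382]
tool_rot: [-0.117, 0.993, 0.0, -0.001]
force: [0.3, -0.9, -0.4]
gripper_width: 0.05
grasp_force: 0.0
```

View pics/s11.png

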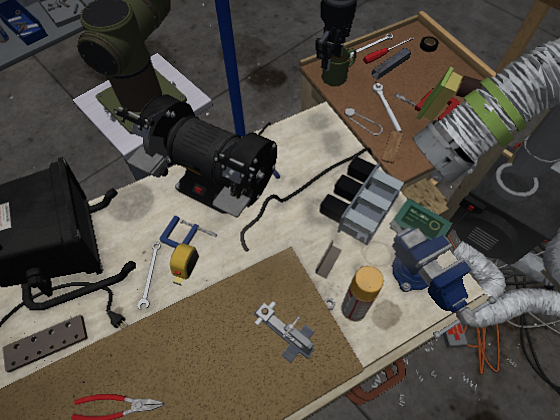

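All three caps are on, at about (350,188). No bars are left on the bench and the other tools are where they were, so I'm handing in.

```bash
python3 -c "
from plant import r
print(r.close_job())"
```

```text
the job is handed in; nothing more can be done
None
```

I put all three bars away, one to a tube, each fully home against its stop. All three caps are pressed fully back on, the other tools were left where they were, and I handed the job in at about 61 s.

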